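# Build up and load the three-tier breakfast stand

### The job

Build up the three-tier breakfast stand and load it: stand the toast rack on the bottom tray, lower the middle tray (the one that carries posts of its own) onto the stand so that all four corner holes drop over their posts and it lies level on the collars, and put every marmalade jar upright on it; then fit the top tray over the middle tray's four posts in the same way and stand every egg cup upright on it. There may be one or two jars and up to four egg cups; lower the trays rather than dropping them, do not knock a jar over, and leave the butter dish, mug and carafe where they are.

Things in the scene. Friction and masses are not known exactly. Their poses are not given: they have to be found in the camera images.
- stand: the fixed birch bottom tray, 260 mm (x) by 162 mm (y). Origin on the table under its centre, z up. Floor 16 mm above the table, lip 8 mm higher. Four steel posts at x = +-105, y = +-58 mm: 12 mm rod, then a 26 mm wide collar with its top 120 mm above the table, then a 10 mm round-ended pin up to 138 mm
- mid_grip (a point): middle tray's handle centre: a wooden bar 16 mm wide (x), 16 mm high, 100 mm long (y) on two thin uprights over the tray's middle, 76 mm above its underside. Axes are the tray's, z up; the same after half a turn. Fully home on the bottom tray this point is 196 mm above the stand's origin, straight over it
- mid_floor (a point): middle tray (loose, 0.55 kg, birch, 250 mm in x by 156 mm in y, lip 8 mm): centre of its 6 mm floor's top. Four 18 mm corner holes at x = +-105, y = +-58 mm. Carries four posts at x = +-82, y = +-58 mm: 12 mm rod, 26 mm wide collar with its top 88 mm above this floor, 10 mm round-ended pin up to 106 mm above it
- top_grip (a point): top tray's handle centre: a bar like the middle tray's, 16 by 16 mm, 100 mm long (y), 76 mm above the tray's underside. Axes are the tray's, z up; the same after half a turn. Fully home this point is 94 mm above the middle tray's handle centre
- top_floor (a point): top tray (loose, 0.38 kg, birch, 204 mm in x by 156 mm in y, lip 8 mm, no posts): centre of its 6 mm floor's top. Four 18 mm corner holes at x = +-82, y = +-58 mm
- rack_ring (a point): steel toast rack, 109 mm (x) by 71 mm (y), 0.24 kg: five wire arches 58 mm high, and over its middle a carrying ring of 8 mm wire, 40 mm across, in the rack's x-z plane (8 mm thick along y), its top 98 mm above the feet. The point is in the upper part of the ring, 88 mm above the underside of the feet; z up
- jar_a_mid (a point): a closed glass marmalade jar, round, 62 mm diameter, 75 mm tall with its flat metal screw lid; 0.3 kg. The point is on its axis half-way up (37.5 mm above its underside), z up.
- jar_b_mid (a point): a closed glass marmalade jar, round, 62 mm diameter, 75 mm tall with its flat metal screw lid; 0.3 kg. The point is on its axis half-way up (37.5 mm above its underside), z up. May be absent.
- cup_a_mid (a point): a blue ceramic egg cup: round, 60 mm tall, foot 44 mm diameter, narrow waist 24 mm, bowl with upright outer sides 48 mm in diameter from 34 mm up to the rim and a 4 mm wall; 0.1 kg. The point is on its axis half-way up (30 mm above its underside), z up. May be absent.
- cup_b_mid (a point): a blue ceramic egg cup: round, 60 mm tall, foot 44 mm diameter, narrow waist 24 mm, bowl with upright outer sides 48 mm in diameter from 34 mm up to the rim and a 4 mm wall; 0.1 kg. The point is on its axis half-way up (30 mm above its underside), z up. May be absent.
- cup_c_mid (a point): a blue ceramic egg cup: round, 60 mm tall, foot 44 mm diameter, narrow waist 24 mm, bowl with upright outer sides 48 mm in diameter from 34 mm up to the rim and a 4 mm wall; 0.1 kg. The point is on its axis half-way up (30 mm above its underside), z up. May be absent.
- cup_d_mid (a point): a blue ceramic egg cup: round, 60 mm tall, foot 44 mm diameter, narrow waist 24 mm, bowl with upright outer sides 48 mm in diameter from 34 mm up to the rim and a 4 mm wall; 0.1 kg. The point is on its axis half-way up (30 mm above its underside), z up. May be absent.
- butter: butter dish with a wooden cover and knob, 72 by 112 mm, 60 mm tall, not part of the job; origin at the centre of its underside
- mug: white ceramic coffee mug, 80 mm diameter, 90 mm tall, not part of the job; origin at the centre of its underside
- carafe: corked glass water bottle, 72 mm diameter, 160 mm tall, not part of the job; origin at the centre of its underside
Mind the look-alikes: they are no part of the job. What is shaped like the part that bears cup_b_mid but green is not meant.

How it is judged:
By the outcome, as a careful person would: the job done as asked, in the order asked, and still so for the second after the job is handed in, with the robot touching nothing.
Of jar_b, cup_a, cup_b, cup_c, cup_d only 2 to 4 are there at a start; the rules pass over those that are not, and their reading is None.
At some moment in a run one of rack, cup_a, cup_b, cup_c, cup_d may be knocked a few centimetres aside while the robot is not near it.
It also fails if it takes over 210 s, if anything falls off the work surface, if the arm or the gripper's body presses on something with over 40 N, if the wrist force passes 120 N, or if a joint passes its speed limit or range.

### The arm

A 7-joint arm with a two-finger parallel gripper is mounted at the origin on the work surface. World frame = base frame: x ahead of the robot, y to its left, z up, the work surface at z = 0. Lengths are in m, angles in rad, forces in N, time in s.
With the tool pointing down it reaches from about 0.4 to 0.85 m from the base axis. Payload 10.4 kg.
Tool frame: the origin (TCP) lies midway between the tips of the shut fingers; the grasp point (between the pads) lies 19 mm behind it (r.grasp_offset is the distance from the TCP to the grasp point, in m); z points along the fingers, y is the line along which they close (so a half turn about z gives the same grasp; the last joint's range is limited). The gripper opens to 87 mm and grips with 3 to 60 N. Pads are 19 mm wide; open, the fingers measure 117 mm over their backs; the gripper's body (75 mm by 190 mm) begins 51 mm behind the grasp point.
Start: joints at [1.233, 0.332, -0.065, 1.46, 0.022, 1.35, -0.088], TCP at [0.194, -0.594, 0.223] pointing down, gripper open.
Joint ranges: [-2.6, 2.6], [-0.5, 2.12], [-1.47, 1.34], [0.16, 2.42], [-1.27, 4.41], [0.06, 2.06], [-2.6, 2.6]. Speed limits (rad/s): [2.22, 2.22, 2.79, 2.79, 3.14, 3.14, 3.14].

### API

Orientations are given as a unit quaternion [x, y, z, w].
In Python, from bench import r gives the robot as it stands.
- The arm moves only by the tool drive_tool, never from a script. Its argument "moves" is a list that holds one entry, the list of rows, each a list of 7 numbers: the shift along the tool's x, y, z in m, then the turn, a rotation vector about the tool's x, y, z in rad, then the opening, from 0 (shut) to 1 (fully open). In form: [[[tx, ty, tz, ax, ay, az, jaw], ...]]. A call has 1 to 10 rows; each row shifts and turns the commanded pose from where the row before left it, along the tool's axes as they then stand; what a row does not reach is not made up. A row lasts 1/10 s, in which the tool goes at most 50 mm and 8.59 degrees, less where a joint would pass 70% of its speed; a pose out of reach is approached as far as the arm can. A call is refused whole if a number of a shift passes 0.05 or a number of a turn 0.15, either way. A call with a gripper value outside its range is refused whole. The fingers move at their own pace and stop on an object; "squeeze" is the grip in N (left out, the last holds). Time passes only in rows, so rows that do not move let the fingers close. It gives the time, the measured TCP pose, the force, the opening and the grip force at its end, in the units of the state.
- r.read_state(): the state, without advancing time (a new reading comes with each control period).
- r.camera(name): name is "scene" or "side" or "wrist"; returns the picture (400x640x3 uint8, red, green, blue); there is no depth.
- r.camera_info(name): a dict with "mtx" (3x3 intrinsics, pixels), "rvec" (rotation vector, rad) and "tvec" (3), from world to camera coordinates, as OpenCV has them; the wrist camera has in their place "T_tool_cam" (4x4, takes a point from camera to tool coordinates, whose origin is the TCP and whose axes are the flange's). Camera axes: x right, y down, z forward; pixel columns grow to the right and rows downward; lengths in m; the calibration is good to about 2 mm. A picture is of the moment at which its call begins: read the wrist's pose just before it. camera_info takes no time and is no camera call.
- r.close_job(): hands the job in; it is judged then, once.
Trained networks look in the newest picture that a camera, given by its name, has taken for a name from the list of things; names that differ only in an ending like _2 or _b are one class to them, and where a whole thing is asked for, a point or a joint stands for the part that bears it (a point fixed in the world has none). Each returns a list of dicts, best first, with "conf" (0 to 1); they miss things now and then, are a little off and sometimes report something else, mostly with a low value. They report only what shows in the picture. A call takes as long as a camera call. They do not tell look-alikes from the thing itself.
- r.find_in(camera, query): "bbox" ([left, top, right, bottom] in pixels, round what is visible of it).
- r.place_of(camera, query): "at" ([column, row] in pixels: a listed point, or the origin of a listed thing).
The state is a dict: "time": time; "joint_positions": joint angles; "joint_vel": joint speeds; "joint_torque": joint torques, N m; "ee_pos": TCP position; "eef_rot": TCP orientation; "ft_force": force on the tool from outside, world axes, zero at the start; "torque": the same for the moment, N m; "width": finger opening in m; "grip_force": force on a finger pad.
Only numpy, scipy, OpenCV 4.12 (cv2) and the standard library are available. Lean on these libraries where they do the work, as an engineer would, in place of code of your own. Each camera call takes 0.05 s, during which the arm holds its last target. There are 200 camera calls.

## Working session

There is one attempt and no reset: what is moved stays moved. The work goes in short steps, Python scripts to look and compute and a tool call to move; the robot and the scene stay as the last step left them, time stands still between calls to the robot, and variables do not carry over. Pictures are saved under pics/ and viewed, at most 14 in all, crops included, and the job is handed in when it is done.

Besides the shell and the picture viewer there is one more tool, called after "Request:" by a JSON object that holds its "op" and its "data", one argument or row to a line. drive_tool: Moves the arm, as the interface text tells. Its arguments: {"type":"object","properties":{"moves":{"type":"array"},"squeeze":{"type":"number"}},"required":["moves"]}

```bash
ls; mkdir -p pics; cat > h.py <<'E'
import numpy as np, cv2, json
from scipy.spatial.transform import Rotation as R
from bench import r
np.set_printoptions(precision=4,suppress=True)
def cam(name):
    i=r.camera_info(name)
    K=np.array(i["mtx"])
    if "rvec" in i:
        Rm=cv2.Rodrigues(np.array(i["rvec"],float))[0]; t=np.array(i["tvec"],float).ravel()
        return K,Rm.T,-Rm.T@t      # cam->world rot, cam centre
    s=r.read_state(); T=np.array(i["T_tool_cam"]); Rt=R.from_quat(s["eef_rot"]).as_matrix()
    return K,Rt@T[:3,:3],Rt@T[:3,3]+np.array(s["ee_pos"])
def onz(c,px,z):
    K,Rc,o=c; d=Rc@np.linalg.inv(K)@np.array([px[0],px[1],1.]); return o+d*(z-o[2])/d[2]
def proj(c,P):
    K,Rc,o=c; q=K@(Rc.T@(np.array(P)-o)); return q[:2]/q[2]
def tri(obs):
    A=np.zeros((3,3));b=np.zeros(3);ds=[]
    for (K,Rc,o),px in obs:
        d=Rc@np.linalg.inv(K)@np.array([px[0],px[1],1.]); d/=np.linalg.norm(d); M=np.eye(3)-np.outer(d,d); A+=M;b+=M@o;ds.append((o,M))
    p=np.linalg.solve(A,b); return p,[float(np.linalg.norm(M@(p-o))) for o,M in ds]
def save(name,img): cv2.imwrite("pics/"+name,cv2.cvtColor(img,cv2.COLOR_RGB2BGR))
E
python3 - <<'E'
from h import *
for n in("scene","side","wrist"):
    im=r.camera(n); save(n+"0.png",im)
    c=cam(n); print(n,c[2],c[1][:,2],c[0][0,0])
Q=dict(stand=0,mid_grip=None,mid_floor=None,top_grip=None,top_floor=None,rack_ring=None,jar_a_mid=.0375,cup_a_mid=.03,butter=0,mug=0,carafe=0)
for n in("scene","side"):
    c=cam(n)
    for q,z in Q.items():
        for d in r.place_of(n,q)[:6]:
            if d["conf"]>.2: print(n,q,np.round(d["at"],1),round(d["conf"],2), onz(c,d["at"],z)[:2] if z is not None else "")
s=r.read_state();print(s["time"],s["ee_pos"],s["eef_rot"],s["ft_force"],s["width"],r.grasp_offset)
E
```

```text
pics
scene [ 1.134  -0.3423  1.143 ] [-0.4747  0.2804 -0.8343] 503.89969358642645
side [-0.0494  0.7239  0.7747] [ 0.4889 -0.6416 -0.5911] 386.54427304966373
wrist [ 0.2701 -0.5689  0.3837] [-0.2781 -0.0894 -0.9564] 281.10846409816617
scene stand [340.7 242.2] 0.94 [0.6143 0.013 ]
scene mid_grip [147.5 258.2] 0.62 
scene mid_floor [155.6 273. ] 0.57 
scene top_grip [439.8 122.1] 0.81 
scene top_grip [154.8 272.8] 0.38 
scene top_floor [435.3 135.7] 0.96 
scene rack_ring [376.5 144.3] 0.89 
scene jar_a_mid [266.6 285.7] 0.78 [ 0.641 -0.211]
scene butter [229.3 230.7] 0.87 [ 0.4356 -0.2194]
scene mug [463.6 212.2] 0.7 [0.7053 0.3437]
scene mug [207.6 339.8] 0.67 [ 0.6744 -0.3846]
scene mug [438.5 126.4] 0.29 [0.428 0.475]
scene carafe [203.9 338.8] 0.66 [ 0.6679 -0.391 ]
scene carafe [460.3 213.5] 0.33 [0.704  0.3335]
side stand [299.  219.1] 0.89 [0.6073 0.0251]
side mid_grip [414.9 156.4] 0.96 
side mid_grip [202.9 261.5] 0.61 
side mid_floor [409.2 170.1] 0.57 
side top_grip [224.5 307.8] 0.84 
side top_floor [226.8 326.9] 0.58 
side rack_ring [295.6 259.2] 0.75 
side jar_a_mid [335.  176.2] 0.85 [ 0.6336 -0.1994]
side butter [383.7 203.5] 0.72 [ 0.4379 -0.2116]
side mug [200.6 261.8] 0.63 [0.6988 0.3343]
side carafe [386.3 200.4] 0.64 [ 0.4401 -0.2322]
side carafe [354.3 162.3] 0.58 [ 0.6692 -0.3732]
1.25 [ 0.1935 -0.5943  0.2226] [0.9876 0.1568 0.     0.    ] [ 0.9799  0.121  -0.4239] 0.08756055134470803 0.0187
```

View pics/scene0.png

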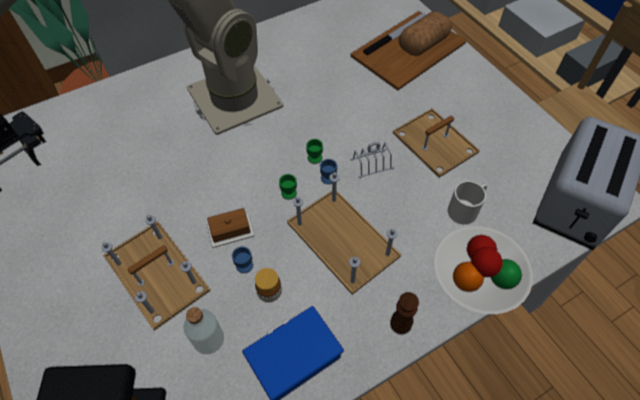

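View pics/side0.png

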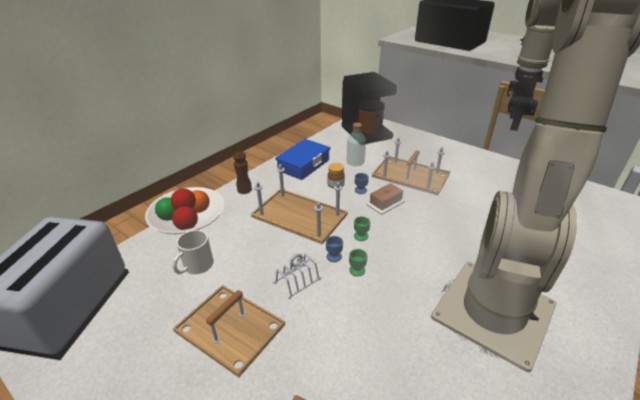

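```bash
python3 - <<'E'
import cv2,numpy as np
s=cv2.imread("pics/scene0.png"); d=cv2.imread("pics/side0.png")
def crop(im,x,y,k=4,w=100,h=75): 
    c=cv2.resize(im[y:y+h,x:x+w],None,fx=k,fy=k,interpolation=cv2.INTER_CUBIC); cv2.putText(c,f"{x},{y}",(3,14),0,.5,(0,0,255),1); return c
# stand scale 3 (133x100)
A=np.vstack([np.hstack([crop(s,280,172,3,130,95)[:285,:390],crop(d,240,160,3,130,95)]),np.hstack([crop(s,95,210,3,130,100)[:,:390],crop(d,345,125,3,130,100)])])
cv2.imwrite("pics/m1.png",A)
B=np.vstack([np.hstack([crop(s,385,105),crop(d,160,285,4,100,75)[:, :]]),np.hstack([crop(s,335,130),crop(d,255,240)])])
B[0:0]
d2=crop(d,170,285,3,125,90)
cv2.imwrite("pics/m2.png",np.vstack([np.hstack([crop(s,385,105),cv2.resize(d2,(400,300))]),np.hstack([crop(s,335,130),crop(d,255,240)])]))
E
```

```text
(no output)
```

View pics/m1.png

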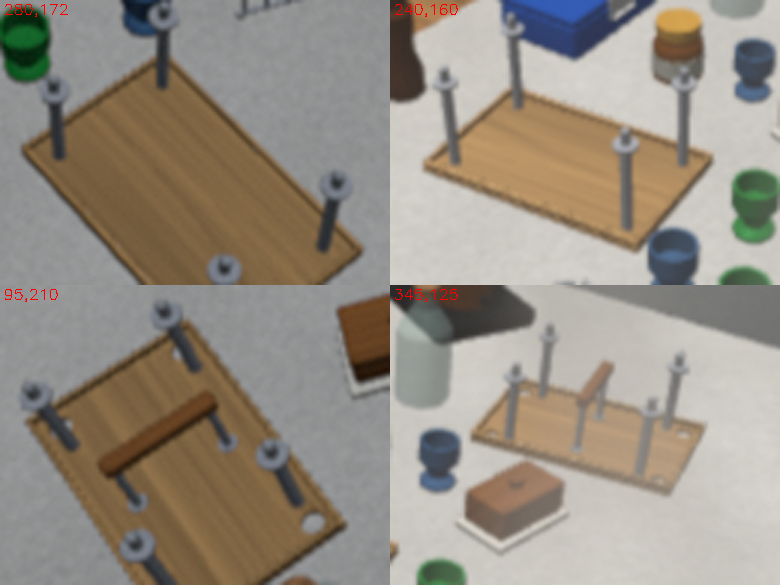

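View pics/m2.png

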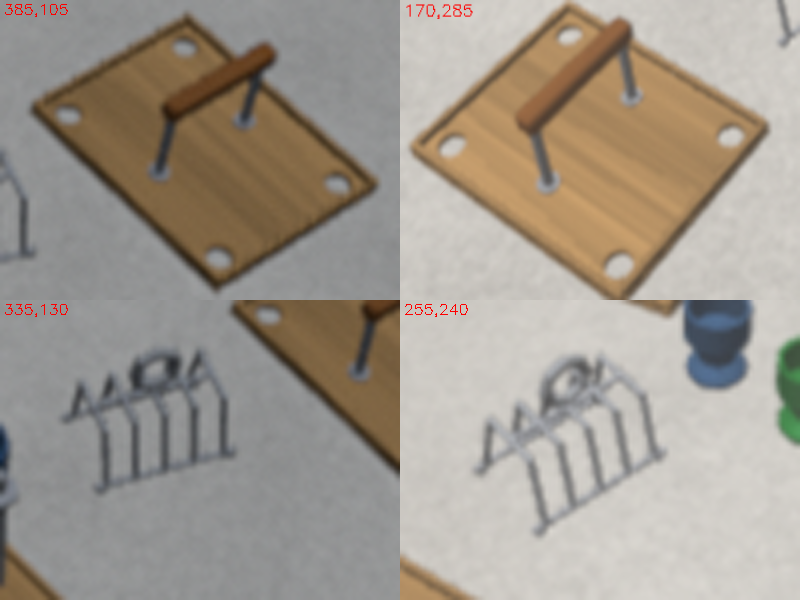

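```bash
cat > fit.py <<'E'
from h import *
from scipy.optimize import least_squares, linear_sum_assignment
def fit(obs,pts,x0):
    # obs: list of (cam,[px...]), pts Nx3 local; best assignment over yaw starts
    best=None
    for y0 in np.arange(-90,90,20):
        def res(p,final=False):
            c,s=np.cos(p[2]),np.sin(p[2]); W=pts@np.array([[c,s,0],[-s,c,0],[0,0,1]])+[p[0],p[1],0]
            out=[]
            for cm,px in obs:
                P=np.array([proj(cm,w) for w in W]); D=np.linalg.norm(P[None]-np.array(px)[:,None],axis=2)
                i,j=linear_sum_assignment(D); out.append((P[j]-np.array(px)[i]).ravel())
            return np.concatenate(out)
        f=least_squares(res,[*x0,np.radians(y0)])
        if best is None or f.cost<best.cost: best=f
    return best.x[:2],np.degrees(best.x[2]),np.sqrt(2*best.cost/len(best.fun)),best.fun
def rect(x,y,z): return np.array([[a*x,b*y,z] for a in(1,-1) for b in(1,-1)])
E
python3 - <<'E'
from fit import *
S,D=cam("scene"),cam("side")
o={}
o["stand"]=([(S,[(298.3,202),(334.3,178),(392.3,233.3),(354.7,261.3)]),(D,[(258.3,186.7),(281,170),(338.3,187.7),(318.3,207.7)])],rect(.105,.058,.12),[.61,.02])
o["mid"]=([(S,[(107.3,247.3),(150.7,220.3),(186,267),(141,297.3)]),(D,[(386.7,155.3),(398,141),(441.3,152),(432,166)])],rect(.082,.058,.094),[.5,-.45])
o["top"]=([(S,[(402,133.75),(431,117),(469.25,151),(439.75,169.5)]),(D,[(186.6,328.8),(223.1,295.8),(273.4,326.1),(238.4,364.2)])],rect(.082,.058,.006),[.43,.4])
o["rack"]=([(S,[(360,177),(393,168.75),(351.75,159.5),(374,147.75)]),(D,[(290,298),(320,279.25),(275,282.5),(296.5,260.25)])],np.vstack([rect(.053,.034,0.003),[[0,0,.078]]]),[.45,.25])
for k,v in o.items():
    f=fit(*v); print(k,f[0],f[1],f[2],np.hypot(*f[0]))
    for cm,px in v[0]:
        g=fit([(cm,px)],*v[1:]); print("   ",g[0],g[1],g[2])
for c,p in((S,(147.3,259.3)),): print("bar",onz(c,p,.084)[:2])
for n,c in(("scene",S),("side",D)):
    r.camera(n)
    for q in("cup_a_mid","jar_a_mid"):
        for d in r.find_in(n,q):
            b=d["bbox"];print(n,q,np.round(b),round(d["conf"],2),onz(c,((b[0]+b[2])/2,(b[1]+b[3])/2),.03)[:2])
E
```

```text
stand [0.6131 0.0183] 8.468764485215171 0.9543841242778518 0.613349532925695
    [0.6156 0.0183] 8.678785601119491 0.3717286487936681
    [0.6071 0.0208] 7.998118620712454 0.31371143606278407
mid [ 0.4553 -0.426 ] 9.182443287249795 0.9444964818831655 0.623527103555029
    [ 0.4582 -0.4256] 9.126138021461987 0.12224436430821294
    [ 0.4491 -0.424 ] 9.382513689048915 0.2845774855761089
top [0.4697 0.4268] 4.647055225824456 1.1872477024672603 0.634683501387083
    [0.4758 0.4243] 4.800457606379978 0.12050130307758777
    [0.4658 0.4277] 4.578418594846662 0.3368227831315314
rack [0.4417 0.2225] 78.91125335797871 1.3246253958882506 0.49455263519177983
    [0.4465 0.2234] 76.66066984414552 0.7527984617662516
    [0.4378 0.222 ] -102.29939743978221 0.9526628559655232
bar [ 0.459  -0.4261]
scene jar_a_mid [256. 268. 281. 302.] 0.83 [ 0.6378 -0.2044]
side jar_a_mid [327. 166. 346. 186.] 0.62 [ 0.6351 -0.2131]
```

```bash
cat > plan.py <<'E'
from h import *
import sys
# plan.py x,y,z,yaw [...]: TCP waypoints, yaw = world angle of tool y (deg, mod 180). Prints turn first, then shift in turned tool axes
def wp(args):
    s=r.read_state(); p=np.array(s["ee_pos"]); M=R.from_quat(s["eef_rot"]).as_matrix(); ya=np.degrees(np.arctan2(M[1,1],M[0,1]))
    print("t %.2f at"%s["time"],p,"yaw %.2f"%ya,"tilt",M[:2,2],"j",np.array(s["joint_positions"]),"F",np.array(s["ft_force"]),"w %.4f g %.1f"%(s["width"],s["grip_force"]))
    for a in args:
        x,y,z,w=map(float,a.split(","))
        d=(w-ya+90)%180-90; ya+=d; n=np.radians(ya); ty=np.array([np.cos(n),np.sin(n),0]); tx=np.array([-ty[1],ty[0],0]);v=np.array([x,y,z])-p
        t=np.array([v@tx,v@ty,-v[2]]); k=int(np.ceil(max(abs(t).max()/.05,1e-9)));
        print("turn az %.3f (%d rows of %.3f) | shift"%(-np.radians(d),np.ceil(abs(d)/8.5),-np.radians(d)/max(1,np.ceil(abs(d)/8.5))),t,"= %d rows of"%k,t/k); p=p+v
if __name__=="__main__": wp(sys.argv[1:])
E
python3 plan.py .1935,-.5943,.33,-11 .5,-.2,.33,-11 .43,.20,.30,-11
```

```text
t 1.55 at [ 0.1936 -0.5943  0.2226] yaw -71.96 tilt [ 0.     -0.0001] j [ 1.2334  0.3322 -0.0647  1.4601  0.0216  1.3499 -0.0885] F [ 0.1327 -0.2092 -0.0907] w 0.0868 g 0.0
turn az -1.064 (8 rows of -0.133) | shift [-0.     -0.0001 -0.1074] = 3 rows of [-0.     -0.     -0.0358]
turn az -0.000 (0 rows of -0.000) | shift [ 0.4455  0.2256 -0.    ] = 9 rows of [ 0.0495  0.0251 -0.    ]
turn az -0.000 (0 rows of -0.000) | shift [ 0.3793 -0.145   0.03  ] = 8 rows of [ 0.0474 -0.0181  0.0038]
```

Request:
{"op": "drive_tool", "data": {
  "moves": [
    [[0,0,-0.02,0,0,-0.133,1],[0,0,-0.02,0,0,-0.133,1],[0,0,-0.02,0,0,-0.133,1],[0,0,-0.02,0,0,-0.133,1],[0,0,-0.02,0,0,-0.133,1],[0,0,0,0,0,-0.133,1],[0,0,0,0,0,-0.133,1],[0,0,0,0,0,-0.133,1]]
  ]
}}

```text
time: 2.35
ee_pos: [0.1935, -0.5943, 0.3227]
eef_rot: [0.77, 0.638, -0.0, 0.0]
ft_force: [0.3, 0.5, -0.1]
width: 0.0868
grip_force: 0.0
```

Request:
{"op": "drive_tool", "data": {
  "moves": [
    [[0.04,0.02,0,0,0,0,1],[0.04,0.02,0,0,0,0,1],[0.04,0.02,0,0,0,0,1],[0.04,0.02,0,0,0,0,1],[0.04,0.02,0,0,0,0,1],[0.04,0.02,0,0,0,0,1],[0.04,0.02,0,0,0,0,1],[0.04,0.02,0,0,0,0,1],[0.04,0.02,0,0,0,0,1],[0.04,0.02,0,0,0,0,1]]
  ]
}}

```text
time: 3.35
ee_pos: [0.467, -0.2382, 0.3229]
eef_rot: [0.772, 0.636, -0.0, 0.0]
ft_force: [0.7, -0.2, 0.7]
width: 0.0874
grip_force: 0.0
```

```bash
python3 plan.py .43,.15,.32,-11; python3 - <<'E'
from fit import *
im=r.camera("wrist");save("w1.png",im);c=cam("wrist")
for q in("stand","cup_a_mid","rack_ring","jar_a_mid","top_grip"):
    for d in r.place_of("wrist",q)[:5]:
        if d["conf"]>.3: print(q,np.round(d["at"]),round(d["conf"],2),onz(c,d["at"],dict(stand=0,cup_a_mid=.03,rack_ring=.088,jar_a_mid=.0375,top_grip=.076)[q]))
# predicted pixels of stand collars using fit from scene / side
for x,y,yw in((.6156,.0183,8.68),(.6071,.0208,8.)):
    a=np.radians(yw);print([np.round(proj(c,[x+p[0]*np.cos(a)-p[1]*np.sin(a),y+p[0]*np.sin(a)+p[1]*np.cos(a),p[2]])) for p in rect(.105,.058,.12)])
E
```

```text
t 3.35 at [ 0.467  -0.2382  0.3229] yaw -11.01 tilt [ 0.0005 -0.0007] j [ 0.8741  0.1077 -0.5303  1.5354  0.055   1.5126  0.151 ] F [ 0.7381 -0.2283  0.7043] w 0.0874 g 0.0
turn az -0.000 (1 rows of -0.000) | shift [ 0.374  -0.1104  0.0029] = 8 rows of [ 0.0468 -0.0138  0.0004]
jar_a_mid [432. 119.] 0.86 [ 0.6448 -0.1894  0.0375]
[array([ 511., -192.]), array([527., -53.]), array([ 305., -101.]), array([340.,  21.])]
[array([ 503., -192.]), array([518., -52.]), array([ 296., -104.]), array([332.,  19.])]
```

Request:
{"op": "drive_tool", "data": {
  "moves": [
    [[0.047,-0.014,0,0,0,0,1],[0.047,-0.014,0,0,0,0,1],[0.047,-0.014,0,0,0,0,1],[0.047,-0.014,0,0,0,0,1],[0.047,-0.014,0,0,0,0,1],[0.047,-0.014,0,0,0,0,1],[0.047,-0.014,0,0,0,0,1],[0.047,-0.014,0,0,0,0,1],[0,0,0,0,0,0,1]]
  ]
}}

```text
time: 4.55
ee_pos: [0.4267, 0.156, 0.3232]
eef_rot: [0.769, 0.639, 0.001, 0.0]
ft_force: [0.3, -0.9, 0.1]
width: 0.0873
grip_force: 0.0
```

```bash
python3 plan.py; python3 - <<'E'
from fit import *
im=r.camera("wrist");save("w2.png",im);c=cam("wrist")
for q in("stand","cup_a_mid","rack_ring","top_grip","top_floor"):
    for d in r.place_of("wrist",q)[:5]:
        if d["conf"]>.3: print(q,np.round(d["at"]),round(d["conf"],2),onz(c,d["at"],dict(stand=0,cup_a_mid=.03,rack_ring=.088,top_floor=.006,top_grip=.076)[q]))
E
```

```text
t 4.55 at [0.4267 0.156  0.3232] yaw -10.60 tilt [0.0015 0.001 ] j [ 0.5624 -0.0678 -0.9441  1.676  -0.0554  1.5037 -0.5621] F [ 0.2734 -0.9334  0.0964] w 0.0873 g 0.0
stand [442. 212.] 0.88 [0.6176 0.0209 0.    ]
rack_ring [326. 122.] 0.61 [0.4402 0.2208 0.088 ]
```

View pics/w2.png

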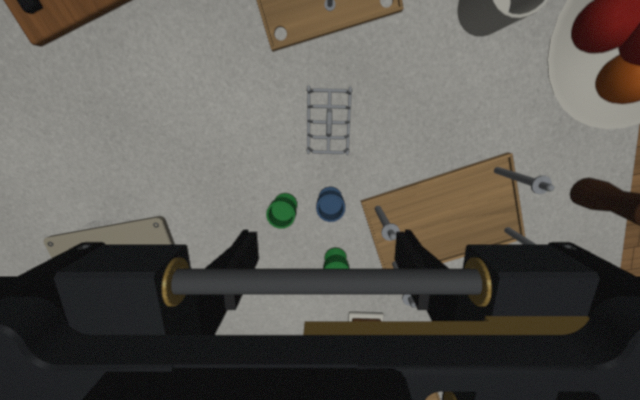

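```bash
python3 - <<'E'
from fit import *
c=cam("wrist")
f=fit([(c,[(308.5,88.5),(350,88.5),(307.5,151.5),(350,151.5)])],rect(.0535,.0345,.003),[.44,.22]);print(f)
print(onz(c,(328.5,121),.08))
f=fit([(c,[(391,232),(543,184)])],rect(.105,.058,.12),[.615,.02]);print(f[:3])
E
python3 plan.py .440,.222,.20,-11
```

```text
(array([0.446 , 0.2139]), np.float64(78.6045354288477), np.float64(1.6583018147579143), array([-0.9185, -2.0724,  0.8343, -1.9082,  1.0795,  2.2066, -0.9892,
        2.3476]))
[0.4451 0.2167 0.08  ]
(array([0.6144, 0.0105]), np.float64(8.125445309165203), np.float64(0.03434942821799525))
t 4.85 at [0.4285 0.1488 0.3224] yaw -11.20 tilt [-0.0002 -0.0003] j [ 0.5673 -0.0673 -0.9343  1.6778 -0.0541  1.5042 -0.5578] F [ 0.0152 -0.1118 -0.5002] w 0.0871 g 0.0
turn az -0.003 (1 rows of -0.003) | shift [ 0.0741 -0.0027  0.1224] = 3 rows of [ 0.0247 -0.0009  0.0408]
```

Request:
{"op": "drive_tool", "data": {
  "moves": [
    [[0.025,-0.001,0.04,0,0,0,1],[0.025,-0.001,0.04,0,0,0,1],[0.02,-0.001,0.03,0,0,0,1],[0,0,0,0,0,0,1],[0,0,0,0,0,0,1],[0,0,0,0,0,0,1]]
  ]
}}

```text
time: 5.45
ee_pos: [0.4394, 0.2189, 0.2136]
eef_rot: [0.772, 0.635, 0.001, 0.001]
ft_force: [-0.4, -0.1, 1.3]
width: 0.0869
grip_force: 0.0
```

```bash
python3 plan.py .443,.222,.069,-11; python3 - <<'E'
from fit import *
c=cam("wrist");im=r.camera("wrist");save("w3.png",im)
for q in("rack_ring",):
    for d in r.place_of("wrist",q)[:5]:
        print(q,np.round(d["at"]),round(d["conf"],2),onz(c,d["at"],.088))
E
```

```text
t 5.45 at [0.4394 0.2189 0.2136] yaw -11.12 tilt [ 0.0015 -0.0001] j [ 0.4301  0.1448 -1.0483  1.7767  0.1314  1.2934 -0.8437] F [-0.3674 -0.1207  1.272 ] w 0.0869 g 0.0
turn az -0.002 (1 rows of -0.002) | shift [0.0037 0.003  0.1446] = 3 rows of [0.0012 0.001  0.0482]
rack_ring [329. 188.] 0.77 [0.4432 0.2236 0.088 ]
```

View pics/w3.png

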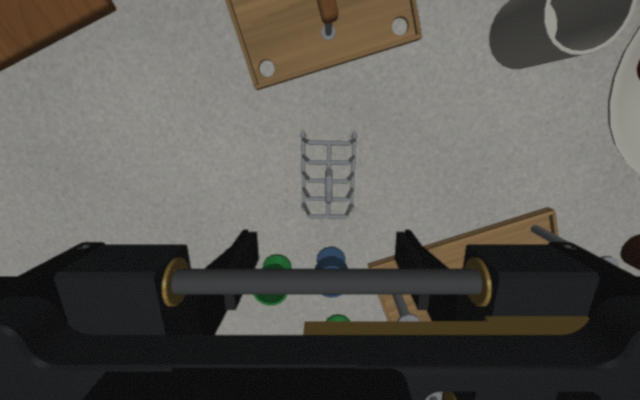

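Request:
{"op": "drive_tool", "data": {
  "moves": [
    [[0.004,0.003,0.04,0,0,0,1],[0,0,0.04,0,0,0,1],[0,0,0.04,0,0,0,1],[0,0,0.026,0,0,0,1],[0,0,0,0,0,0,1],[0,0,0,0,0,0,0],[0,0,0,0,0,0,0],[0,0,0,0,0,0,0],[0,0,0,0,0,0,0],[0,0,0,0,0,0,0]]
  ],
  "squeeze": 30
}}

```text
time: 6.55
ee_pos: [0.4425, 0.2233, 0.0671]
eef_rot: [0.772, 0.636, 0.0, 0.0]
ft_force: [0.9, 0.5, -0.3]
width: 0.0549
grip_force: 0.0
```

Request:
{"op": "drive_tool", "data": {
  "moves": [
    [[0,0,0,0,0,0,0],[0,0,0,0,0,0,0],[0,0,0,0,0,0,0],[0,0,0,0,0,0,0]]
  ]
}}

```text
time: 6.95
ee_pos: [0.4421, 0.2233, 0.0665]
eef_rot: [0.772, 0.636, -0.0, 0.0]
ft_force: [0.1, -0.3, -0.4]
width: 0.0228
grip_force: 0.0
```

```bash
python3 plan.py .443,.222,.225,-11 .613,.016,.225,-11 .613,.016,.084,-11
```

```text
t 6.95 at [0.4421 0.2233 0.0665] yaw -11.00 tilt [-0.     -0.0001] j [ 0.3007  0.3599 -0.9751  1.9324  0.3473  1.0287 -1.0198] F [ 0.0784 -0.2599 -0.446 ] w 0.0228 g 0.0
turn az 0.000 (1 rows of 0.000) | shift [-0.0011  0.0011 -0.1585] = 4 rows of [-0.0003  0.0003 -0.0396]
turn az -0.000 (0 rows of -0.000) | shift [-0.1698  0.2062 -0.    ] = 5 rows of [-0.034   0.0412 -0.    ]
turn az -0.000 (0 rows of -0.000) | shift [ 0.    -0.     0.141] = 3 rows of [ 0.    -0.     0.047]
```

Request:
{"op": "drive_tool", "data": {
  "moves": [
    [[0,0,0,0,0,0,0],[0,0,0,0,0,0,0],[0,0,0,0,0,0,0],[0,0,0,0,0,0,0],[0,0,-0.02,0,0,0,0],[0,0,-0.03,0,0,0,0],[0,0,-0.04,0,0,0,0],[0,0,-0.04,0,0,0,0],[0,0,-0.04,0,0,0,0],[0,0,0,0,0,0,0]]
  ]
}}

```text
time: 7.95
ee_pos: [0.4439, 0.2247, 0.2411]
eef_rot: [0.772, 0.636, 0.003, 0.001]
ft_force: [-0.3, 0.9, -2.2]
width: 0.006
grip_force: 29.8
```

Request:
{"op": "drive_tool", "data": {
  "moves": [
    [[-0.028,0.034,0,0,0,0,0],[-0.028,0.034,0,0,0,0,0],[-0.028,0.034,0,0,0,0,0],[-0.028,0.034,0,0,0,0,0],[-0.028,0.034,0,0,0,0,0],[-0.028,0.034,0,0,0,0,0],[0,0,0,0,0,0,0],[0,0,0,0,0,0,0],[0,0,0,0,0,0,0]]
  ]
}}

```text
time: 8.85
ee_pos: [0.6096, 0.0207, 0.2358]
eef_rot: [0.771, 0.637, -0.0, -0.001]
ft_force: [-0.9, -0.0, -2.0]
width: 0.0063
grip_force: 30.0
```

```bash
python3 plan.py .613,.016,.084,-11; python3 - <<'E'
from fit import *
c=cam("wrist");im=r.camera("wrist");save("w4.png",im); a=r.camera("side");b=r.camera("scene")
save("m4.png",np.vstack([cv2.resize(im,(800,500))[:,:,:][0:330],np.hstack([cv2.resize(a[100:210,220:353],(400,270)),cv2.resize(b[150:260,270:403],(400,270))])]))
E
```

```text
t 8.85 at [0.6096 0.0207 0.2358] yaw -10.91 tilt [-0.0011  0.0005] j [ 0.5564  0.4251 -0.8856  1.4468  0.3278  1.4249 -0.5232] F [-0.9482 -0.0454 -1.9658] w 0.0063 g 30.0
turn az 0.002 (1 rows of 0.002) | shift [-0.004   0.0042  0.1518] = 4 rows of [-0.001   0.0011  0.038 ]
```

View pics/m4.png

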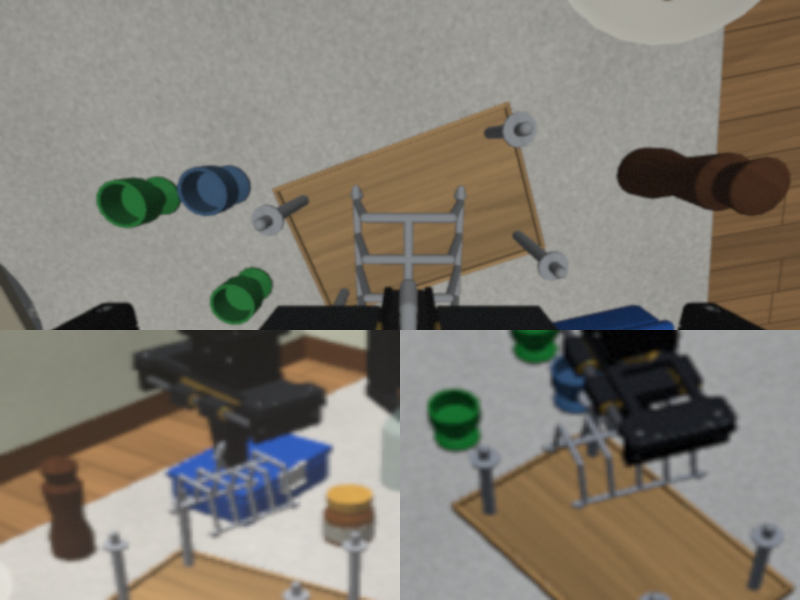

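```bash
python3 - <<'E'
from fit import *
c=cam("wrist")
f=fit([(c,[(214.5,176),(415,103),(441,211)])],rect(.105,.058,.12),[.615,.02]);print(f)
for x,y in((322,184),):print(onz(c,(x,y),.12))
# cup rims z=.06, jar
print("cup rim", onz(c,(198/1.25,192/1.25),.06),"greens",onz(c,(122/1.25,203/1.25),.06),onz(c,(238/1.25,298/1.25),.06))
E
python3 plan.py .613,.016,.084,-11
```

```text
(array([0.6137, 0.0201]), np.float64(8.739307479725149), np.float64(1.0612286767336774), array([-1.5982,  0.1028,  0.0945, -0.6665,  1.5578,  1.1456]))
[0.6077 0.0325 0.12  ]
cup rim [0.4186 0.0919 0.06  ] greens [0.3425 0.0957 0.06  ] [ 0.4198 -0.0216  0.06  ]
t 9.00 at [0.6098 0.0206 0.2366] yaw -10.90 tilt [ 0.0001 -0.0004] j [ 0.5563  0.424  -0.8855  1.4463  0.3281  1.4252 -0.5229] F [-0.3305  0.0499 -1.5766] w 0.0061 g 30.0
turn az 0.002 (1 rows of 0.002) | shift [-0.0039  0.004   0.1526] = 4 rows of [-0.001   0.001   0.0382]
```

Request:
{"op": "drive_tool", "data": {
  "moves": [
    [[0,0.003,0.04,0,0,0,0],[0,0,0.04,0,0,0,0],[0,0,0.04,0,0,0,0],[0,0,0.02,0,0,0,0],[0,0,0.008,0,0,0,0],[0,0,0.003,0,0,0,0],[0,0,0.002,0,0,0,0],[0,0,0,0,0,0,0],[0,0,0,0,0,0,0]]
  ]
}}

```text
time: 9.9
ee_pos: [0.6139, 0.0189, 0.0846]
eef_rot: [0.772, 0.636, 0.001, 0.001]
ft_force: [1.2, 0.5, -1.5]
width: 0.006
grip_force: 30.0
```

```bash
python3 plan.py
```

```text
t 9.90 at [0.6139 0.0189 0.0846] yaw -11.01 tilt [ 0.0016 -0.0002] j [ 0.5205  0.5559 -0.8245  1.6146  0.4363  1.1631 -0.5968] F [ 1.1869  0.5106 -1.4686] w 0.0060 g 30.0
```

Request:
{"op": "drive_tool", "data": {
  "moves": [
    [[0,0,0.001,0,0,0,0],[0,0,0.001,0,0,0,0],[0,0,0,0,0,0,0],[0,0,0,0,0,0,0.4],[0,0,0,0,0,0,0.4],[0,0,0,0,0,0,0.4],[0,0,-0.01,0,0,0,0.4],[0,0,-0.03,0,0,0,0.4],[0,0,-0.05,0,0,0,0.6],[0,0,-0.05,0,0,0,0.8]]
  ]
}}

```text
time: 10.9
ee_pos: [0.6127, 0.019, 0.2235]
eef_rot: [0.771, 0.636, -0.0, -0.0]
ft_force: [1.2, -0.2, -0.4]
width: 0.0436
grip_force: 0.0
```

```bash
python3 plan.py .613,.02,.33,9.2 .456,-.39,.33,9.2
```

```text
t 10.90 at [0.6127 0.019  0.2235] yaw -10.97 tilt [-0.0009  0.0003] j [ 0.5539  0.4386 -0.8808  1.4571  0.338   1.4049 -0.5274] F [ 1.1601 -0.1949 -0.363 ] w 0.0436 g 0.0
turn az -0.352 (3 rows of -0.117) | shift [ 0.0009  0.0005 -0.1065] = 3 rows of [ 0.0003  0.0002 -0.0355]
turn az 0.000 (1 rows of 0.000) | shift [-0.3796 -0.2205 -0.    ] = 8 rows of [-0.0475 -0.0276 -0.    ]
```

Request:
{"op": "drive_tool", "data": {
  "moves": [
    [[0,0,-0.03,0,0,-0.117,0.8],[0,0,-0.03,0,0,-0.117,0.8],[0,0,-0.03,0,0,-0.117,0.8],[0,0,-0.01,0,0,0,0.8]]
  ]
}}

```text
time: 11.3
ee_pos: [0.6139, 0.0194, 0.3254]
eef_rot: [0.647, 0.762, 0.002, 0.001]
ft_force: [-0.0, 1.6, -0.4]
width: 0.0678
grip_force: 0.0
```

```bash
python3 plan.py .456,-.49,.325,9.2
```

```text
t 11.30 at [0.6139 0.0194 0.3254] yaw 9.31 tilt [0.0042 0.0005] j [ 0.5752  0.4192 -0.9593  1.2833  0.3409  1.6016 -0.1662] F [-0.0043  1.6457 -0.4051] w 0.0678 g 0.0
turn az 0.002 (1 rows of 0.002) | shift [-0.4776 -0.2373  0.0004] = 10 rows of [-0.0478 -0.0237  0.    ]
```

Request:
{"op": "drive_tool", "data": {
  "moves": [
    [[-0.043,-0.0215,0,0,0,0,1],[-0.043,-0.0215,0,0,0,0,1],[-0.043,-0.0215,0,0,0,0,1],[-0.043,-0.0215,0,0,0,0,1],[-0.043,-0.0215,0,0,0,0,1],[-0.043,-0.0215,0,0,0,0,1],[-0.043,-0.0215,0,0,0,0,1],[-0.043,-0.0215,0,0,0,0,1],[-0.043,-0.0215,0,0,0,0,1],[-0.043,-0.0215,0,0,0,0,1]]
  ]
}}

```text
time: 12.3
ee_pos: [0.468, -0.4414, 0.3215]
eef_rot: [0.65, 0.76, -0.0, -0.0]
ft_force: [0.4, 0.2, 0.8]
width: 0.0871
grip_force: 0.0
```

Request:
{"op": "drive_tool", "data": {
  "moves": [
    [[-0.043,-0.0215,0,0,0,0,1],[0,0,0,0,0,0,1],[0,0,0,0,0,0,1],[0,0,0,0,0,0,1],[0,0,0,0,0,0,1]]
  ]
}}

```text
time: 12.8
ee_pos: [0.4555, -0.4841, 0.3219]
eef_rot: [0.648, 0.762, 0.0, 0.0]
ft_force: [-0.8, 0.0, -0.4]
width: 0.087
grip_force: 0.0
```

```bash
python3 plan.py .456,-.426,.065,9.2; python3 - <<'E'
from fit import *
c=cam("wrist");im=r.camera("wrist");save("w5.png",im[:300]); a=r.camera("side");save("s5.png",a)
for q,z in(("mid_grip",.076),("mid_floor",.006)):
    for d in r.place_of("wrist",q)[:5]:
        print(q,np.round(d["at"]),round(d["conf"],2),onz(c,d["at"],z))
E
```

```text
t 12.80 at [ 0.4555 -0.4841  0.3219] yaw 9.22 tilt [ 0.0004 -0.0001] j [ 1.2387  0.4981 -0.7765  1.137   0.3419  1.6304  0.709 ] F [-0.7911  0.0033 -0.4108] w 0.0870 g 0.0
turn az 0.000 (1 rows of 0.000) | shift [0.0573 0.0097 0.2569] = 6 rows of [0.0095 0.0016 0.0428]
mid_grip [332. 128.] 0.93 [ 0.454  -0.4239  0.076 ]
mid_floor [331. 125.] 0.6 [ 0.4544 -0.422   0.006 ]
```

View pics/w5.png

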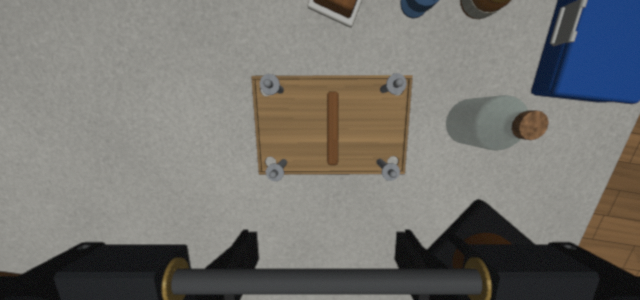

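```bash
python3 - <<'E'
from fit import *
c=cam("wrist")
f=fit([(c,[(270,85.5),(396,84),(275,173),(391,172)])],rect(.082,.058,.094),[.455,-.42]);print(f)
print(onz(c,(333,128),.084))
E
python3 plan.py .455,-.426,.065,9.2
```

```text
(array([ 0.455 , -0.4267]), np.float64(9.685997691710751), np.float64(0.4119666038033165), array([-0.6959, -0.4207,  0.5259, -0.1609, -0.0665,  0.4319,  0.2521,
        0.3734]))
[ 0.4548 -0.4237  0.084 ]
t 13.00 at [ 0.455  -0.485   0.3219] yaw 9.16 tilt [ 0.0002 -0.0005] j [ 1.2393  0.4985 -0.7756  1.1364  0.3423  1.6305  0.7095] F [ 0.5792  0.5622 -0.1141] w 0.0868 g 0.0
turn az -0.001 (1 rows of -0.001) | shift [0.0582 0.0094 0.2569] = 6 rows of [0.0097 0.0016 0.0428]
```

Request:
{"op": "drive_tool", "data": {
  "moves": [
    [[0.015,0.002,0.04,0,0,-0.006,1],[0.015,0.002,0.04,0,0,0,1],[0.015,0.002,0.04,0,0,0,1],[0.0135,0.003,0.04,0,0,0,1],[0,0,0.04,0,0,0,1],[0,0,0.03,0,0,0,0.6],[0,0,0.02,0,0,0,0.5],[0,0,0.015,0,0,0,0.4],[0,0,0,0,0,0,0],[0,0,0,0,0,0,0]]
  ],
  "squeeze": 55
}}

```text
time: 14.0
ee_pos: [0.4545, -0.4266, 0.0574]
eef_rot: [0.646, 0.763, 0.0, 0.0]
ft_force: [0.2, 0.6, 0.8]
width: 0.0549
grip_force: 0.0
```

Request:
{"op": "drive_tool", "data": {
  "moves": [
    [[0,0,0,0,0,0,0],[0,0,0,0,0,0,0],[0,0,0,0,0,0,0],[0,0,0,0,0,0,0],[0,0,0,0,0,0,0],[0,0,0,0,0,0,0]]
  ]
}}

```text
time: 14.6
ee_pos: [0.4542, -0.4265, 0.0568]
eef_rot: [0.646, 0.763, 0.0, 0.0]
ft_force: [0.6, -0.3, 1.5]
width: 0.0153
grip_force: 55.0
```

```bash
python3 plan.py .455,-.426,.23,8.6 .6135,.02,.23,8.6
```

```text
t 14.60 at [ 0.4542 -0.4265  0.0568] yaw 9.46 tilt [ 0.0004 -0.0003] j [ 1.2418  0.5827 -0.7431  1.6123  0.4275  1.1153  0.5548] F [ 0.6196 -0.274   1.507 ] w 0.0153 g 55.0
turn az 0.015 (1 rows of 0.015) | shift [ 0.0003  0.0009 -0.1732] = 4 rows of [ 0.0001  0.0002 -0.0433]
turn az -0.000 (0 rows of -0.000) | shift [ 0.4173  0.2234 -0.    ] = 9 rows of [ 0.0464  0.0248 -0.    ]
```

Request:
{"op": "drive_tool", "data": {
  "moves": [
    [[0,0,-0.005,0,0,0,0],[0,0,-0.01,0,0,0,0],[0,0,-0.02,0,0,0,0],[0,0,-0.03,0,0,0,0],[0,0,-0.04,0,0,0,0],[0,0,-0.04,0,0,0,0],[0,0,-0.03,0,0,0.015,0],[0,0,-0.015,0,0,0,0],[0,0,0,0,0,0,0]]
  ]
}}

```text
time: 15.5
ee_pos: [0.4546, -0.4267, 0.2485]
eef_rot: [0.652, 0.758, -0.0, 0.001]
ft_force: [-0.3, 0.0, -5.4]
width: 0.0155
grip_force: 55.0
```

Request:
{"op": "drive_tool", "data": {
  "moves": [
    [[0.01,0.004,0,0,0,0,0],[0.02,0.01,0,0,0,0,0],[0.03,0.016,0,0,0,0,0],[0.035,0.019,0,0,0,0,0],[0.035,0.019,0,0,0,0,0],[0.035,0.019,0,0,0,0,0],[0.035,0.019,0,0,0,0,0],[0.035,0.019,0,0,0,0,0],[0.035,0.019,0,0,0,0,0],[0.035,0.019,0,0,0,0,0]]
  ]
}}

```text
time: 16.5
ee_pos: [0.5687, -0.0982, 0.2444]
eef_rot: [0.652, 0.758, -0.001, -0.001]
ft_force: [0.8, -0.1, -4.3]
width: 0.0152
grip_force: 55.0
```

Request:
{"op": "drive_tool", "data": {
  "moves": [
    [[0.035,0.019,0,0,0,0,0],[0.03,0.016,0,0,0,0,0],[0.025,0.014,0,0,0,0,0],[0.015,0.008,0,0,0,0,0],[0.007,0.003,0,0,0,0,0],[0,0,0,0,0,0,0],[0,0,0,0,0,0,0],[0,0,0,0,0,0,0]]
  ]
}}

```text
time: 17.3
ee_pos: [0.6119, 0.0176, 0.2461]
eef_rot: [0.653, 0.757, -0.001, 0.0]
ft_force: [-0.2, 0.1, -3.9]
width: 0.0152
grip_force: 55.0
```

```bash
python3 plan.py .6135,.02,.21,8.6
```

```text
t 17.30 at [0.6119 0.0176 0.2461] yaw 8.48 tilt [-0.0006 -0.0009] j [ 0.6005  0.4484 -0.9568  1.4232  0.3653  1.4569 -0.2023] F [-0.2397  0.0576 -3.8598] w 0.0152 g 55.0
turn az -0.002 (1 rows of -0.002) | shift [0.0022 0.0019 0.0361] = 1 rows of [0.0022 0.0019 0.0361]
```

Request:
{"op": "drive_tool", "data": {
  "moves": [
    [[0.002,0.0015,0.02,0,0,0,0],[0,0,0.015,0,0,0,0],[0,0,0.008,0,0,0,0],[0,0,0,0,0,0,0],[0,0,0,0,0,0,0],[0,0,0,0,0,0,0]]
  ]
}}

```text
time: 17.9
ee_pos: [0.6137, 0.0215, 0.2044]
eef_rot: [0.652, 0.758, 0.0, 0.0]
ft_force: [-0.5, -0.2, -4.9]
width: 0.0153
grip_force: 55.0
```

```bash
python3 plan.py .6132,.02,.177,8.6; python3 - <<'E'
from fit import *
w=r.camera("wrist");a=r.camera("side");b=r.camera("scene")
save("w6.png",w);save("s6.png",a);save("c6.png",b)
S,D=cam("scene"),cam("side")
k=4
top=w[0:230,140:500]; top=cv2.resize(top,(470,300))
A=cv2.resize(a[140:240,240:350],None,fx=3.0,fy=3.0,interpolation=2)
B=cv2.resize(b[165:272,275:408],None,fx=2.8,fy=2.8,interpolation=2)
save("m6.png",np.vstack([np.hstack([top,A[:300]]),np.hstack([B[:300],np.zeros((300-max(0,300-B.shape[0]),800-B.shape[1],3),np.uint8)])]))if 0 else None
M=np.zeros((600,800,3),np.uint8); M[:300,:470]=top; M[:300,470:800]=A; M[300:300+B.shape[0],:B.shape[1]]=B[:300]; M[300:600,380:800]=cv2.resize(w[60:230,180:418],(420,300)); save("m6.png",M)
E
```

```text
t 17.90 at [0.6137 0.0215 0.2044] yaw 8.59 tilt [0.0012 0.    ] j [ 0.592   0.4767 -0.946   1.4806  0.389   1.3813 -0.2237] F [-0.4707 -0.2067 -4.8996] w 0.0153 g 55.0
turn az -0.000 (1 rows of -0.000) | shift [-0.0014 -0.0008  0.0274] = 1 rows of [-0.0014 -0.0008  0.0274]
```

View pics/m6.png

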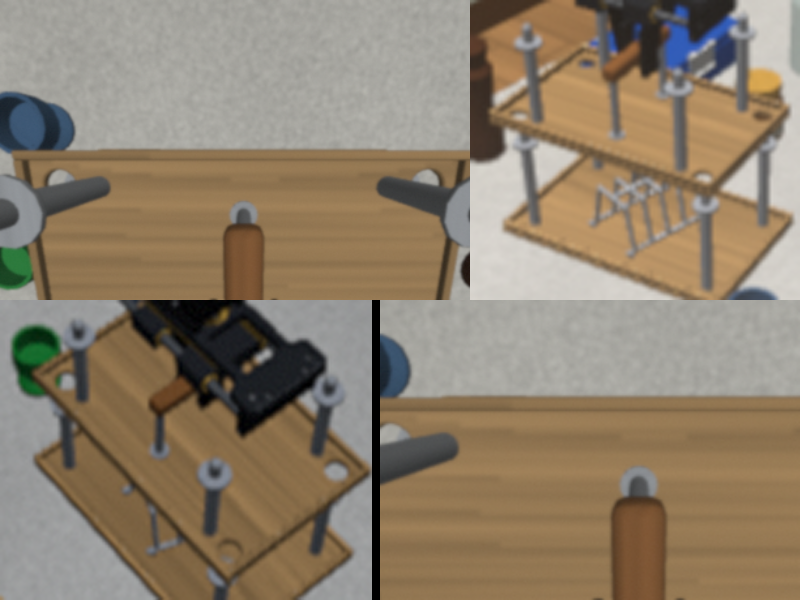

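```bash
python3 - <<'E'
from fit import *
S,D=cam("scene"),cam("side")
z=.1474+.094
a=fit([(D,[(259,154),(309.7,169),(330.7,151)])],rect(.082,.058,z),[.61,.02]); print("side tray",a[:3])
b=fit([(D,[(258.3,187),(318.3,207.7),(338.5,187),(281,170)])],rect(.105,.058,.12),[.61,.02]); print("side stand",b[:3])
a=fit([(S,[(303.2,176.8),(351.8,226.8),(391.8,197.1)])],rect(.082,.058,z),[.61,.02]); print("scene tray",a[:3])
b=fit([(S,[(298.3,202),(334.3,178),(392.3,233.3),(354.7,261.3)])],rect(.105,.058,.12),[.61,.02]); print("scene stand",b[:3])
E
python3 plan.py
```

```text
side tray (array([0.6071, 0.0255]), np.float64(8.647945089185695), np.float64(0.273457136562472))
side stand (array([0.6072, 0.0203]), np.float64(8.330347834391533), np.float64(0.3717785009026153))
scene tray (array([0.6144, 0.0222]), np.float64(8.387255535208215), np.float64(0.27833208354651306))
scene stand (array([0.6156, 0.0183]), np.float64(8.678785601119491), np.float64(0.3717286487936681))
t 18.05 at [0.6136 0.0215 0.2041] yaw 8.60 tilt [ 0.0009 -0.0001] j [ 0.5919  0.4768 -0.9458  1.481   0.3891  1.3811 -0.2236] F [-0.5074  0.1029 -3.9338] w 0.0158 g 55.0
```

Request:
{"op": "drive_tool", "data": {
  "moves": [
    [[-0.0035,0,0,0,0,0,0],[0,0,0.003,0,0,0,0],[0,0,0.003,0,0,0,0],[0,0,0.003,0,0,0,0],[0,0,0.003,0,0,0,0],[0,0,0.002,0,0,0,0],[0,0,0,0,0,0,0],[0,0,0,0,0,0,0]]
  ]
}}

```text
time: 18.85
ee_pos: [0.6139, 0.018, 0.1895]
eef_rot: [0.652, 0.758, -0.0, 0.0]
ft_force: [0.2, -0.7, -5.1]
width: 0.0157
grip_force: 55.0
```

```bash
python3 plan.py .614,.018,.177,8.6; python3 - <<'E'
from fit import *
print(np.array(r.read_state()["torque"]))
a=r.camera("side");b=r.camera("scene")
M=np.zeros((600,800,3),np.uint8)
M[:300,:400]=cv2.resize(a[175:220,305:365],(400,300),interpolation=2)
M[:300,400:]=cv2.resize(a[155:200,240:300],(400,300),interpolation=2)
M[300:,:400]=cv2.resize(b[230:275,330:390],(400,300),interpolation=2)
M[300:,400:]=cv2.resize(b[180:225,285:345],(400,300),interpolation=2)
save("m7.png",M); save("s7.png",a);save("c7.png",b)
E
```

```text
t 18.85 at [0.6139 0.018  0.1895] yaw 8.60 tilt [-0. -0.] j [ 0.5946  0.4878 -0.9399  1.4992  0.3978  1.3566 -0.2242] F [ 0.2471 -0.7114 -5.0754] w 0.0157 g 55.0
turn az -0.000 (1 rows of -0.000) | shift [-0.      0.0001  0.0125] = 1 rows of [-0.      0.0001  0.0125]
[-0.0136 -0.0977 -0.0391]
```

View pics/m7.png

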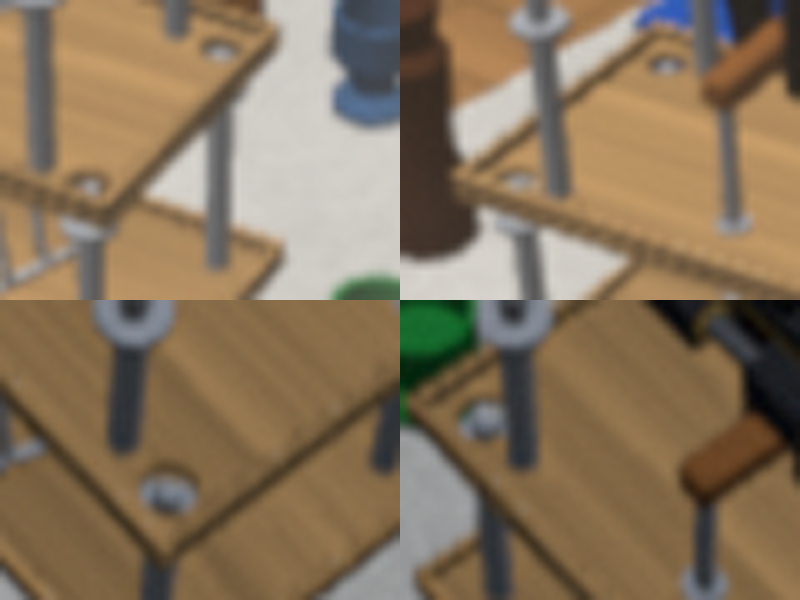

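Request:
{"op": "drive_tool", "data": {
  "moves": [
    [[0,0,0.002,0,0,0,0],[0,0,0.002,0,0,0,0],[0,0,0.002,0,0,0,0],[0,0,0.002,0,0,0,0],[0,0,0.002,0,0,0,0],[0,0,0.001,0,0,0,0],[0,0,0,0,0,0,0],[0,0,0,0,0,0,0]]
  ]
}}

```text
time: 19.75
ee_pos: [0.6139, 0.018, 0.1786]
eef_rot: [0.652, 0.758, 0.0, 0.0]
ft_force: [1.0, -0.8, -4.7]
width: 0.0152
grip_force: 55.0
```

Request:
{"op": "drive_tool", "data": {
  "moves": [
    [[0,0,0.001,0,0,0,0],[0,0,0.001,0,0,0,0],[0,0,0,0,0,0,0],[0,0,0,0,0,0,0]]
  ]
}}

```text
time: 20.15
ee_pos: [0.614, 0.018, 0.1768]
eef_rot: [0.652, 0.758, 0.0, 0.0]
ft_force: [-0.9, -1.0, -0.7]
width: 0.0155
grip_force: 55.0
```

```bash
python3 plan.py; python3 -c "
from h import *
print(np.array(r.read_state()['torque']))"
```

```text
t 20.15 at [0.614  0.018  0.1768] yaw 8.59 tilt [ 0.0004 -0.0002] j [ 0.5925  0.4973 -0.9351  1.5154  0.4062  1.3342 -0.2303] F [-0.8825 -1.0416 -0.6685] w 0.0155 g 55.0
[-0.1215  0.2073  0.0126]
```

Request:
{"op": "drive_tool", "data": {
  "moves": [
    [[0,0,0,0,0,0,0.4],[0,0,0,0,0,0,0.4],[0,0,0,0,0,0,0.4],[0,0,-0.005,0,0,0,0.4],[0,0,-0.02,0,0,0,0.4],[0,0,-0.04,0,0,0,0.4],[0,0,-0.04,0,0,0,0.5],[0,0,-0.04,0,0,0,0.6]]
  ]
}}

```text
time: 20.95
ee_pos: [0.6137, 0.0181, 0.3237]
eef_rot: [0.652, 0.758, 0.0, 0.0]
ft_force: [0.9, 0.5, 0.3]
width: 0.0439
grip_force: 0.0
```

Request:
{"op": "drive_tool", "data": {
  "moves": [
    [[0,0,0,0,0,-0.131,1],[0,0,0,0,0,-0.131,1],[0,0,0,0,0,-0.131,1],[0,0,0,0,0,-0.131,1],[0,0,0,0,0,-0.131,1],[0,0,0,0,0,-0.131,1],[0,0,0,0,0,-0.131,1],[0,0,0,0,0,-0.131,1],[0,0,0,0,0,-0.131,1],[0,0,0,0,0,-0.131,1]]
  ]
}}

```text
time: 21.95
ee_pos: [0.6139, 0.018, 0.322]
eef_rot: [0.053, 0.999, 0.0, 0.0]
ft_force: [-0.1, -0.7, -0.2]
width: 0.0874
grip_force: 0.0
```

Request:
{"op": "drive_tool", "data": {
  "moves": [
    [[0,0,0,0,0,-0.131,1],[0,0,0,0,0,-0.131,1],[0,0,0,0,0,0,1]]
  ]
}}

```text
time: 22.25
ee_pos: [0.614, 0.0179, 0.3218]
eef_rot: [-0.077, 0.997, 0.0, 0.0]
ft_force: [-0.3, -0.5, -1.2]
width: 0.0866
grip_force: 0.0
```

```bash
python3 plan.py .70,-.19,.33,98.6
```

```text
t 22.25 at [0.614  0.0179 0.3218] yaw 98.78 tilt [0.0002 0.0005] j [ 0.7192  0.5511 -1.2604  1.2791  0.524   1.6624  1.2855] F [-0.278  -0.4731 -1.2243] w 0.0866 g 0.0
turn az 0.003 (1 rows of 0.003) | shift [-0.054  -0.2184 -0.0082] = 5 rows of [-0.0108 -0.0437 -0.0016]
```

Request:
{"op": "drive_tool", "data": {
  "moves": [
    [[-0.01,-0.04,0,0,0,0,1],[-0.01,-0.04,0,0,0,0,1],[-0.01,-0.04,0,0,0,0,1],[-0.01,-0.04,0,0,0,0,1],[-0.01,-0.04,0,0,0,0,1],[-0.004,-0.018,0,0,0,0,1],[0,0,0,0,0,0,1],[0,0,0,0,0,0,1],[0,0,0,0,0,0,1],[0,0,0,0,0,0,1]]
  ]
}}

```text
time: 23.25
ee_pos: [0.7, -0.1881, 0.3221]
eef_rot: [-0.076, 0.997, -0.0, 0.0]
ft_force: [0.2, -0.5, 0.3]
width: 0.0871
grip_force: 0.0
```

```bash
cat > look.py <<'E'
import sys
from fit import *
n=sys.argv[1]; Z=dict(jar_a_mid=.0375,cup_a_mid=.03,top_grip=.076,top_floor=.006,mid_grip=.196,butter=0,stand=0,carafe=0,mug=0)
c=cam("wrist");im=r.camera("wrist");save(n,im)
hsv=cv2.cvtColor(im,cv2.COLOR_RGB2HSV)
for q in sys.argv[2:]:
    for d in r.place_of("wrist",q)[:5]:
        u,v=np.clip(np.int32(d["at"]),0,[639,399])
        if d["conf"]>.25: print(q,np.round(d["at"],1),round(d["conf"],2),onz(c,d["at"],Z[q]),"rgb",im[v,u])
    for d in r.find_in("wrist",q)[:5]:
        if d["conf"]>.25: print("  box",np.round(d["bbox"]),round(d["conf"],2))
E
python3 look.py w8.png jar_a_mid; python3 plan.py .64,-.2,.045,98.6
```

```text
jar_a_mid [320.9 121.8] 0.7 [ 0.6352 -0.206   0.0375] rgb [166 131  68]
  box [300.  99. 344. 146.] 0.9
t 23.40 at [ 0.7    -0.1889  0.3219] yaw 98.69 tilt [ 0.0003 -0.0004] j [ 0.7151  0.7579 -1.125   0.9084  0.6881  1.7851  1.622 ] F [-0.8534 -0.2294  0.4709] w 0.0868 g 0.0
turn az 0.002 (1 rows of 0.002) | shift [ 0.061  -0.0021  0.2769] = 6 rows of [ 0.0102 -0.0003  0.0461]
```

View pics/w8.png

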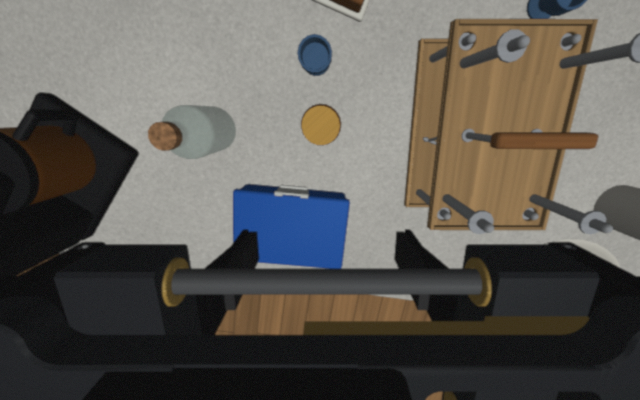

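```bash
python3 - <<'E'
from fit import *
c=cam("wrist"); print("jar",onz(c,(321,124.5),.075),"cup",onz(c,(315,54),.06))
E
python3 plan.py .637,-.204,.043,98.6
```

```text
jar [ 0.6375 -0.2056  0.075 ] cup [ 0.5475 -0.2274  0.06  ]
t 23.40 at [ 0.7    -0.1889  0.3219] yaw 98.69 tilt [ 0.0003 -0.0004] j [ 0.7151  0.7579 -1.125   0.9084  0.6881  1.7851  1.622 ] F [-0.8534 -0.2294  0.4709] w 0.0868 g 0.0
turn az 0.002 (1 rows of 0.002) | shift [ 0.0645 -0.0056  0.2789] = 6 rows of [ 0.0108 -0.0009  0.0465]
```

Request:
{"op": "drive_tool", "data": {
  "moves": [
    [[0.022,-0.002,0.02,0,0,0,1],[0.022,-0.002,0.03,0,0,0,1],[0.02,-0.003,0.04,0,0,0,1],[0,0,0.04,0,0,0,1],[0,0,0.04,0,0,0,1],[0,0,0.04,0,0,0,1],[0,0,0.035,0,0,0,1],[0,0,0.02,0,0,0,1],[0,0,0.013,0,0,0,1],[0,0,0,0,0,0,1]]
  ]
}}

```text
time: 24.4
ee_pos: [0.6375, -0.2059, 0.0427]
eef_rot: [-0.076, 0.997, 0.0, -0.001]
ft_force: [0.1, -0.3, -0.2]
width: 0.087
grip_force: 0.0
```

Request:
{"op": "drive_tool", "data": {
  "moves": [
    [[0,0,0,0,0,0,0.5],[0,0,0,0,0,0,0.5],[0,0,0,0,0,0,0.5],[0,0,0,0,0,0,0.5],[0,0,0,0,0,0,0.5],[0,0,0,0,0,0,0.5]]
  ],
  "squeeze": 25
}}

```text
time: 25.0
ee_pos: [0.6382, -0.2062, 0.0441]
eef_rot: [-0.075, 0.997, -0.0, 0.0]
ft_force: [-0.3, -1.1, 3.5]
width: 0.0581
grip_force: 25.0
```

```bash
python3 plan.py .637,-.204,.25,98.6
```

```text
t 25.00 at [ 0.6382 -0.2062  0.0441] yaw 98.65 tilt [ 0.0008 -0.0006] j [ 0.9437  0.8513 -1.0746  1.4706  0.7639  1.2755  1.5113] F [-0.3113 -1.1194  3.5408] w 0.0581 g 25.0
turn az 0.001 (1 rows of 0.001) | shift [ 0.0009  0.0024 -0.2059] = 5 rows of [ 0.0002  0.0005 -0.0412]
```

Request:
{"op": "drive_tool", "data": {
  "moves": [
    [[0,0,-0.01,0,0,0,0.5],[0,0,-0.03,0,0,0,0.5],[0,0,-0.04,0,0,0,0.5],[0,0,-0.04,0,0,0,0.5],[0,0,-0.04,0,0,0,0.5],[0,0,-0.04,0,0,0,0.5],[0,0,-0.04,0,0,0,0.5],[0,0,-0.02,0,0,0,0.5],[0,0,0,0,0,0,0.5]]
  ]
}}

```text
time: 25.9
ee_pos: [0.6386, -0.2051, 0.3068]
eef_rot: [-0.076, 0.997, -0.0, 0.002]
ft_force: [0.3, 0.7, -3.9]
width: 0.0585
grip_force: 24.4
```

```bash
python3 plan.py .5685,.011,.30,98.6
```

```text
t 25.90 at [ 0.6386 -0.2051  0.3068] yaw 98.70 tilt [ 0.004  -0.0004] j [ 0.9206  0.6623 -1.1925  1.1401  0.6144  1.69    1.6257] F [ 0.2655  0.6539 -3.8655] w 0.0585 g 24.4
turn az 0.002 (1 rows of 0.002) | shift [0.037  0.2241 0.0068] = 5 rows of [0.0074 0.0448 0.0014]
```

Request:
{"op": "drive_tool", "data": {
  "moves": [
    [[0.003,0.02,0,0,0,0,0.5],[0.005,0.03,0,0,0,0,0.5],[0.006,0.038,0,0,0,0,0.5],[0.006,0.038,0,0,0,0,0.5],[0.006,0.038,0,0,0,0,0.5],[0.006,0.03,0,0,0,0,0.5],[0.004,0.02,0,0,0,0,0.5],[0.001,0.01,0,0,0,0,0.5],[0,0,0,0,0,0,0.5],[0,0,0,0,0,0,0.5]]
  ]
}}

```text
time: 26.9
ee_pos: [0.5681, 0.0082, 0.3031]
eef_rot: [-0.075, 0.997, -0.0, -0.0]
ft_force: [0.6, -0.5, -4.1]
width: 0.0581
grip_force: 24.4
```

```bash
python3 plan.py .5685,.011,.17,98.6; python3 - <<'E'
from fit import *
w=r.camera("wrist");save("w9.png",w)
E
```

```text
t 26.90 at [0.5681 0.0082 0.3031] yaw 98.55 tilt [-0.0004 -0.0004] j [ 0.8829  0.4649 -1.3302  1.4382  0.4508  1.5836  1.3059] F [ 0.6012 -0.4907 -4.144 ] w 0.0581 g 24.4
turn az -0.001 (1 rows of -0.001) | shift [-0.0008  0.0027  0.1331] = 3 rows of [-0.0003  0.0009  0.0444]
```

View pics/w9.png

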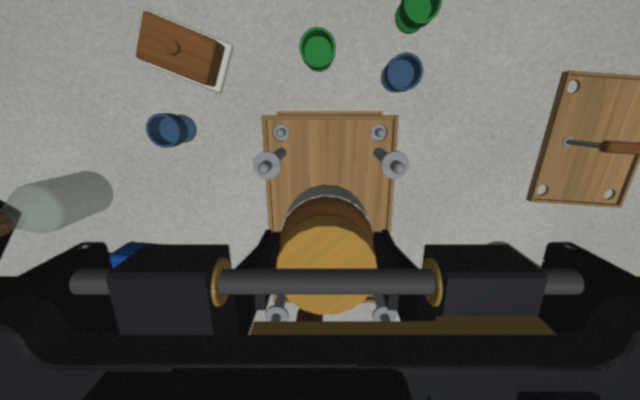

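Request:
{"op": "drive_tool", "data": {
  "moves": [
    [[0,0.0025,0.03,0,0,0,0.5],[0,0,0.04,0,0,0,0.5],[0,0,0.03,0,0,0,0.5],[0,0,0.015,0,0,0,0.5],[0,0,0.008,0,0,0,0.5],[0,0,0.005,0,0,0,0.5],[0,0,0.003,0,0,0,0.5],[0,0,0,0,0,0,0.5],[0,0,0,0,0,0,0.5]]
  ]
}}

```text
time: 27.85
ee_pos: [0.5676, 0.0125, 0.1733]
eef_rot: [-0.076, 0.997, -0.0, 0.001]
ft_force: [-0.1, -0.2, -3.5]
width: 0.0582
grip_force: 24.4
```

Request:
{"op": "drive_tool", "data": {
  "moves": [
    [[0,0,0.001,0,0,0,0.5],[0,0,0,0,0,0,0.5],[0,0,0,0,0,0,0.5]]
  ]
}}

```text
time: 28.15
ee_pos: [0.5673, 0.0123, 0.1717]
eef_rot: [-0.076, 0.997, -0.0, 0.0]
ft_force: [-0.2, -0.5, -4.0]
width: 0.0585
grip_force: 24.4
```

Request:
{"op": "drive_tool", "data": {
  "moves": [
    [[0,0,0.001,0,0,0,0.5],[0,0,0.001,0,0,0,0.5],[0,0,0,0,0,0,0.5],[0,0,0,0,0,0,0.5]]
  ]
}}

```text
time: 28.55
ee_pos: [0.5673, 0.0124, 0.17]
eef_rot: [-0.076, 0.997, -0.0, 0.0]
ft_force: [-2.3, -0.3, 5.1]
width: 0.0582
grip_force: 25.1
```

Request:
{"op": "drive_tool", "data": {
  "moves": [
    [[0,0,0,0,0,0,0.85],[0,0,0,0,0,0,0.85],[0,0,0,0,0,0,0.85],[0,0,-0.01,0,0,0,0.85],[0,0,-0.03,0,0,0,0.85],[0,0,-0.04,0,0,0,0.85],[0,0,-0.04,0,0,0,0.85],[0,0,-0.04,0,0,0.05,1],[0,0,0,0,0,0.13,1],[0,0,0,0,0,0.13,1]]
  ]
}}

```text
time: 29.55
ee_pos: [0.5676, 0.013, 0.3315]
eef_rot: [0.082, 0.997, 0.0, 0.001]
ft_force: [-0.5, -0.4, -0.5]
width: 0.0855
grip_force: 0.0
```

Request:
{"op": "drive_tool", "data": {
  "moves": [
    [[0,0,0,0,0,0.133,1],[0,0,0,0,0,0.133,1],[0,0,0,0,0,0.133,1],[0,0,0,0,0,0.133,1],[0,0,0,0,0,0.133,1],[0,0,0,0,0,0.133,1],[0,0,0,0,0,0.133,1],[0,0,0,0,0,0.133,1],[0,0,0,0,0,0.133,1],[0,0,0,0,0,0.133,1]]
  ]
}}

```text
time: 30.55
ee_pos: [0.5672, 0.0127, 0.3303]
eef_rot: [0.679, 0.734, 0.0, 0.0]
ft_force: [0.1, -0.4, -0.7]
width: 0.0871
grip_force: 0.0
```

```bash
python3 plan.py .47,.36,.33,4.6
```

```text
t 30.55 at [0.5672 0.0127 0.3303] yaw 4.42 tilt [0.0007 0.0002] j [ 0.7025  0.3112 -1.0164  1.3967  0.2634  1.5763 -0.2129] F [ 0.1263 -0.385  -0.6787] w 0.0871 g 0.0
turn az -0.003 (1 rows of -0.003) | shift [ 0.3539 -0.069   0.0003] = 8 rows of [ 0.0442 -0.0086  0.    ]
```

Request:
{"op": "drive_tool", "data": {
  "moves": [
    [[0.046,-0.009,0,0,0,0,1],[0.046,-0.009,0,0,0,0,1],[0.046,-0.009,0,0,0,0,1],[0.046,-0.009,0,0,0,0,1],[0.046,-0.009,0,0,0,0,1],[0.046,-0.009,0,0,0,0,1],[0.046,-0.009,0,0,0,0,1],[0.03,-0.006,0,0,0,0,1],[0,0,0,0,0,0,1],[0,0,0,0,0,0,1]]
  ]
}}

```text
time: 31.55
ee_pos: [0.469, 0.3584, 0.33]
eef_rot: [0.677, 0.736, 0.0, -0.0]
ft_force: [-0.1, -0.8, 0.4]
width: 0.0872
grip_force: 0.0
```

Request:
{"op": "drive_tool", "data": {
  "moves": [
    [[0,0,0,0,0,0,1],[0,0,0,0,0,0,1]]
  ]
}}

```text
time: 31.75
ee_pos: [0.4705, 0.3563, 0.3297]
eef_rot: [0.678, 0.735, 0.0, 0.0]
ft_force: [0.7, 0.2, 1.0]
width: 0.087
grip_force: 0.0
```

```bash
python3 look.py w10.png top_grip top_floor; python3 - <<'E'
from fit import *
import cv2
im=cv2.imread("pics/w10.png"); c=cam("wrist")
# bright/table-coloured blobs (holes) near predicted hole positions
for x,y,yw in((.472,.4265,4.7),):
    a=np.radians(yw);print([np.round(proj(c,[x+p[0]*np.cos(a)-p[1]*np.sin(a),y+p[0]*np.sin(a)+p[1]*np.cos(a),p[2]])) for p in rect(.082,.058,.006)])
hsv=cv2.cvtColor(im,cv2.COLOR_BGR2HSV); wood=cv2.inRange(hsv,(8,70,50),(22,200,255)); 
m=(hsv[...,1]<60).astype(np.uint8)
n,l,st,ce=cv2.connectedComponentsWithStats(m)
for i in range(1,n):
    if 30<st[i,4]<400 and ce[i][1]<240: print(ce[i],st[i,4])
E
python3 plan.py
```

```text
top_grip [327.8 120.6] 0.83 [0.4674 0.4263 0.076 ] rgb [97 67 43]
  box [261.  66. 394. 170.] 0.87
top_floor [330.7 115.6] 0.84 [0.4722 0.4328 0.006 ] rgb [103  71  45]
top_floor [325.6 122. ] 0.74 [0.4646 0.4219 0.006 ] rgb [90 68 46]
  box [265.  67. 393. 166.] 0.57
[array([382.,  82.]), array([378., 155.]), array([280.,  83.]), array([283., 155.])]
[380.7417  81.0167] 120
[278.9487  81.3419] 117
[282.3299 153.5979] 97
[377.0204 153.102 ] 98
t 32.00 at [0.4699 0.357  0.3296] yaw 4.65 tilt [ 0.0002 -0.0002] j [ 0.076   0.4072 -1.0993  1.3345  0.3612  1.6109 -0.8916] F [-0.3498  0.592   0.3293] w 0.0875 g 0.0
```

```bash
python3 - <<'E'
from fit import *
c=cam("wrist")
print(fit([(c,[(380.7,81),(278.9,81.3),(282.3,153.6),(377,153.1)])],rect(.082,.058,.006),[.47,.42]))
E
python3 plan.py .471,.428,.057,4.7
```

```text
(array([0.4701, 0.4287]), np.float64(4.826831903334224), np.float64(0.291463898995713), array([ 0.2811, -0.2308, -0.3888, -0.1998, -0.2338,  0.1839,  0.3499,
        0.3812]))
t 32.00 at [0.4699 0.357  0.3296] yaw 4.65 tilt [ 0.0002 -0.0002] j [ 0.076   0.4072 -1.0993  1.3345  0.3612  1.6109 -0.8916] F [-0.3498  0.592   0.3293] w 0.0875 g 0.0
turn az -0.001 (1 rows of -0.001) | shift [0.0706 0.0069 0.2726] = 6 rows of [0.0118 0.0012 0.0454]
```

Request:
{"op": "drive_tool", "data": {
  "moves": [
    [[0.018,0.0015,0.04,0,0,0,1],[0.018,0.0015,0.04,0,0,0,1],[0.018,0.0015,0.04,0,0,0,1],[0.0173,0.0015,0.04,0,0,0,1],[0,0,0.04,0,0,0,1],[0,0,0.035,0,0,0,0.6],[0,0,0.022,0,0,0,0.5],[0,0,0.0156,0,0,0,0.4],[0,0,0,0,0,0,0],[0,0,0,0,0,0,0]]
  ],
  "squeeze": 50
}}

```text
time: 33.0
ee_pos: [0.4701, 0.4295, 0.0579]
eef_rot: [0.678, 0.735, 0.0, -0.0]
ft_force: [0.6, 0.4, 0.7]
width: 0.0551
grip_force: 0.0
```

Request:
{"op": "drive_tool", "data": {
  "moves": [
    [[0,0,0,0,0,0,0],[0,0,0,0,0,0,0],[0,0,0,0,0,0,0],[0,0,0,0,0,0,0],[0,0,0,0,0,0,0],[0,0,0,0,0,0,0]]
  ]
}}

```text
time: 33.6
ee_pos: [0.47, 0.4291, 0.0572]
eef_rot: [0.678, 0.735, 0.0, 0.0]
ft_force: [0.6, -0.7, 2.5]
width: 0.0154
grip_force: 50.0
```

```bash
python3 plan.py .47,.428,.335,8.6 .614,.018,.335,8.6
```

```text
t 33.60 at [0.47   0.4291 0.0572] yaw 4.68 tilt [0.0006 0.0001] j [-0.1334  0.6956 -0.9493  1.5667  0.5959  1.1915 -1.1175] F [ 0.5815 -0.6995  2.5128] w 0.0154 g 50.0
turn az -0.068 (1 rows of -0.068) | shift [-0.0011 -0.0002 -0.2778] = 6 rows of [-0.0002 -0.     -0.0463]
turn az -0.000 (0 rows of -0.000) | shift [-0.4269  0.0811 -0.    ] = 9 rows of [-0.0474  0.009  -0.    ]
```

Request:
{"op": "drive_tool", "data": {
  "moves": [
    [[0,0,-0.005,0,0,0,0],[0,0,-0.015,0,0,0,0],[0,0,-0.03,0,0,0,0],[0,0,-0.04,0,0,0,0],[0,0,-0.04,0,0,0,0],[0,0,-0.04,0,0,-0.03,0],[0,0,-0.04,0,0,-0.037,0],[0,0,-0.035,0,0,0,0],[0,0,-0.02,0,0,0,0],[0,0,0,0,0,0,0]]
  ]
}}

```text
time: 34.6
ee_pos: [0.4695, 0.4303, 0.3258]
eef_rot: [0.652, 0.758, 0.002, -0.0]
ft_force: [0.1, 0.1, -3.5]
width: 0.0157
grip_force: 50.0
```

Request:
{"op": "drive_tool", "data": {
  "moves": [
    [[-0.01,0.002,0,0,0,0,0],[-0.02,0.004,0,0,0,0,0],[-0.03,0.006,0,0,0,0,0],[-0.037,0.007,0,0,0,0,0],[-0.037,0.007,0,0,0,0,0],[-0.037,0.007,0,0,0,0,0],[-0.037,0.007,0,0,0,0,0],[-0.037,0.007,0,0,0,0,0],[-0.037,0.007,0,0,0,0,0],[-0.037,0.007,0,0,0,0,0]]
  ]
}}

```text
time: 35.6
ee_pos: [0.577, 0.1197, 0.3201]
eef_rot: [0.653, 0.758, -0.001, -0.001]
ft_force: [0.3, -1.1, -4.2]
width: 0.0154
grip_force: 50.0
```

Request:
{"op": "drive_tool", "data": {
  "moves": [
    [[-0.037,0.007,0,0,0,0,0],[-0.03,0.006,0,0,0,0,0],[-0.02,0.004,0,0,0,0,0],[-0.012,0.002,0,0,0,0,0],[-0.006,0.001,0,0,0,0,0],[0,0,0,0,0,0,0],[0,0,0,0,0,0,0],[0,0,0,0,0,0,0]]
  ]
}}

```text
time: 36.4
ee_pos: [0.6124, 0.0233, 0.3221]
eef_rot: [0.652, 0.758, 0.0, 0.0]
ft_force: [0.2, 1.1, -3.2]
width: 0.0153
grip_force: 50.0
```

```bash
python3 plan.py .614,.018,.297,8.5
```

```text
t 36.40 at [0.6124 0.0233 0.3221] yaw 8.66 tilt [0.0002 0.0002] j [ 0.6089  0.4448 -1.0302  1.2875  0.378   1.6104 -0.2082] F [ 0.2183  1.0697 -3.2087] w 0.0153 g 50.0
turn az 0.003 (1 rows of 0.003) | shift [-0.0055  0.0008  0.0251] = 1 rows of [-0.0055  0.0008  0.0251]
```

Request:
{"op": "drive_tool", "data": {
  "moves": [
    [[-0.005,0.001,0.01,0,0,0,0],[0,0,0.009,0,0,0,0],[0,0,0.006,0,0,0,0],[0,0,0,0,0,0,0],[0,0,0,0,0,0,0],[0,0,0,0,0,0,0]]
  ]
}}

```text
time: 37.0
ee_pos: [0.6146, 0.0172, 0.2973]
eef_rot: [0.652, 0.758, 0.0, 0.0]
ft_force: [0.4, -0.3, -4.1]
width: 0.0153
grip_force: 50.0
```

```bash
python3 plan.py .614,.018,.271,8.6; python3 - <<'E'
from fit import *
a=r.camera("side");b=r.camera("scene");w=r.camera("wrist");save("s11.png",a);save("c11.png",b);save("w11.png",w)
M=np.zeros((600,800,3),np.uint8)
M[:300,:400]=cv2.resize(a[110:200,240:360],(400,300),interpolation=2)
M[:300,400:]=cv2.resize(b[140:230,285:405],(400,300),interpolation=2)
M[300:,:400]=cv2.resize(w[70:250,200:440],(400,300),interpolation=2)
M[300:,400:]=cv2.resize(a[145:220,250:350],(400,300),interpolation=2)
save("m11.png",M)
E
```

```text
t 37.00 at [0.6146 0.0172 0.2973] yaw 8.54 tilt [0.0006 0.0001] j [ 0.6228  0.4551 -1.0247  1.3288  0.3852  1.5638 -0.2066] F [ 0.3875 -0.3179 -4.108 ] w 0.0153 g 50.0
turn az -0.001 (1 rows of -0.001) | shift [ 0.0009 -0.0005  0.0263] = 1 rows of [ 0.0009 -0.0005  0.0263]
```

View pics/m11.png

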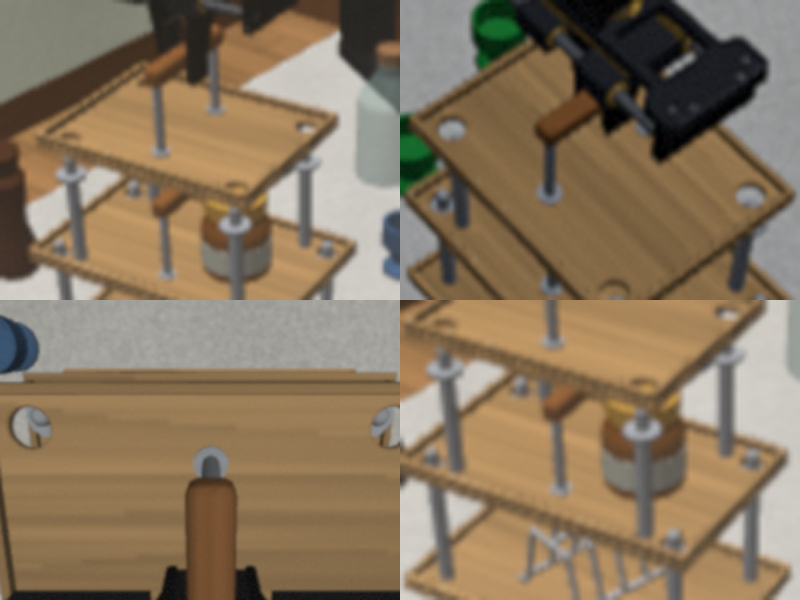

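Request:
{"op": "drive_tool", "data": {
  "moves": [
    [[0.0008,0,0.003,0,0,0,0],[0,0,0.003,0,0,0,0],[0,0,0.003,0,0,0,0],[0,0,0.002,0,0,0,0],[0,0,0.002,0,0,0,0],[0,0,0.001,0,0,0,0],[0,0,0,0,0,0,0],[0,0,0,0,0,0,0]]
  ]
}}

```text
time: 37.95
ee_pos: [0.6144, 0.0178, 0.283]
eef_rot: [0.653, 0.758, 0.0, 0.0]
ft_force: [0.3, -0.1, -3.7]
width: 0.0156
grip_force: 50.0
```

```bash
python3 plan.py .614,.018,.271,8.6; python3 - <<'E'
from fit import *
print(np.array(r.read_state()["torque"]))
a=r.camera("side");b=r.camera("scene");w=r.camera("wrist")
M=np.zeros((600,800,3),np.uint8)
M[:300,:400]=cv2.resize(a[110:200,240:360],(400,300),interpolation=2)
M[:300,400:]=cv2.resize(b[140:245,285:405],(400,300),interpolation=2)
M[300:]=cv2.resize(w[70:220,140:500],(800,300),interpolation=2)
save("m12.png",M)
E
```

```text
t 37.95 at [0.6144 0.0178 0.283 ] yaw 8.54 tilt [ 0.0002 -0.0001] j [ 0.6257  0.4599 -1.0227  1.3543  0.3889  1.5372 -0.2118] F [ 0.3023 -0.061  -3.7133] w 0.0156 g 50.0
turn az -0.001 (1 rows of -0.001) | shift [ 0.0002 -0.0004  0.012 ] = 1 rows of [ 0.0002 -0.0004  0.012 ]
[-0.0222 -0.1034  0.0281]
```

View pics/m12.png

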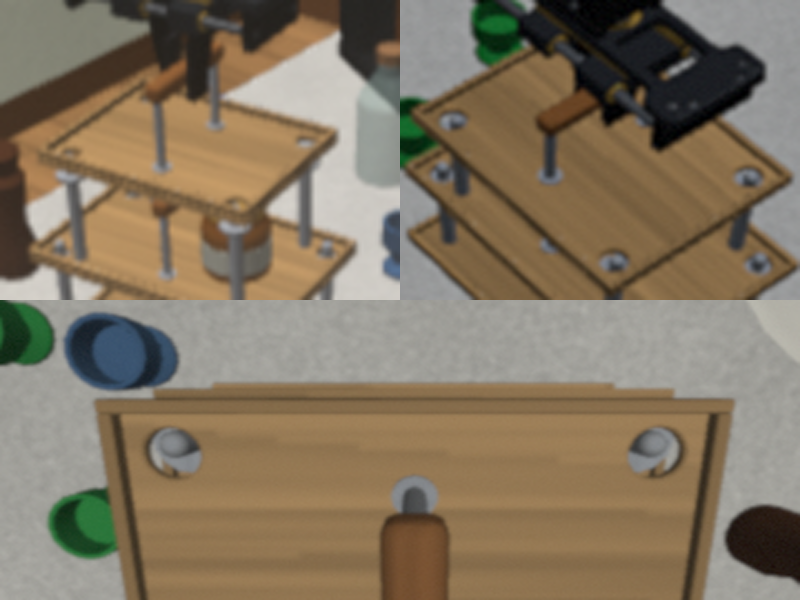

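Request:
{"op": "drive_tool", "data": {
  "moves": [
    [[0,0,0.002,0,0,0,0],[0,0,0.002,0,0,0,0],[0,0,0.002,0,0,0,0],[0,0,0.002,0,0,0,0],[0,0,0.002,0,0,0,0],[0,0,0.001,0,0,0,0],[0,0,0,0,0,0,0],[0,0,0,0,0,0,0]]
  ]
}}

```text
time: 38.9
ee_pos: [0.6144, 0.0178, 0.272]
eef_rot: [0.653, 0.758, 0.0, 0.0]
ft_force: [-0.2, 0.5, -3.9]
width: 0.015
grip_force: 50.0
```

Request:
{"op": "drive_tool", "data": {
  "moves": [
    [[0,0,0.001,0,0,0,0],[0,0,0.001,0,0,0,0],[0,0,0,0,0,0,0],[0,0,0,0,0,0,0]]
  ]
}}

```text
time: 39.3
ee_pos: [0.6145, 0.0179, 0.2711]
eef_rot: [0.653, 0.758, 0.0, 0.001]
ft_force: [-3.4, -0.8, 6.2]
width: 0.0153
grip_force: 50.0
```

Request:
{"op": "drive_tool", "data": {
  "moves": [
    [[0,0,0,0,0,0,0.4],[0,0,0,0,0,0,0.4],[0,0,0,0,0,0,0.4],[0,0,-0.005,0,0,0,0.4],[0,0,-0.02,0,0,0,0.4],[0,0,-0.04,0,0,0,0.4],[0,0,-0.03,0,0,0,0.6],[0,0,-0.005,0,0,-0.1,1],[0,0,0,0,0,-0.131,1],[0,0,0,0,0,-0.131,1]]
  ]
}}

```text
time: 40.3
ee_pos: [0.6145, 0.018, 0.3707]
eef_rot: [0.503, 0.864, 0.0, 0.0]
ft_force: [0.7, 0.7, 0.3]
width: 0.059
grip_force: 0.0
```

Request:
{"op": "drive_tool", "data": {
  "moves": [
    [[0,0,0,0,0,-0.134,1],[0,0,0,0,0,-0.134,1],[0,0,0,0,0,-0.134,1],[0,0,0,0,0,-0.134,1],[0,0,0,0,0,-0.134,1],[0,0,0,0,0,-0.134,1],[0,0,0,0,0,-0.134,1],[0,0,0,0,0,-0.134,1],[0,0,0,0,0,-0.134,1]]
  ]
}}

```text
time: 41.2
ee_pos: [0.6145, 0.0177, 0.3703]
eef_rot: [-0.076, 0.997, 0.0, 0.0]
ft_force: [0.1, -0.5, -0.3]
width: 0.0872
grip_force: 0.0
```

```bash
python3 plan.py .615,-.22,.33,98.6
```

```text
t 41.20 at [0.6145 0.0177 0.3703] yaw 98.68 tilt [0.0003 0.0001] j [ 0.7025  0.57   -1.3212  1.1755  0.5632  1.773   1.2744] F [ 0.1296 -0.4706 -0.2948] w 0.0872 g 0.0
turn az 0.001 (1 rows of 0.001) | shift [ 0.035  -0.2351  0.0403] = 5 rows of [ 0.007  -0.047   0.0081]
```

Request:
{"op": "drive_tool", "data": {
  "moves": [
    [[0.006,-0.04,0,0,0,0,1],[0.006,-0.04,0,0,0,0,1],[0.006,-0.04,0,0,0,0,1],[0.006,-0.04,0.005,0,0,0,1],[0.006,-0.04,0.015,0,0,0,1],[0.005,-0.035,0.02,0,0,0,1],[0,0,0,0,0,0,1],[0,0,0,0,0,0,1],[0,0,0,0,0,0,1],[0,0,0,0,0,0,1]]
  ]
}}

```text
time: 42.2
ee_pos: [0.6143, -0.2181, 0.3309]
eef_rot: [-0.074, 0.997, -0.0, 0.001]
ft_force: [-0.0, 0.3, -0.2]
width: 0.0875
grip_force: 0.0
```

```bash
cat > blob.py <<'E'
import sys
from fit import *
c=cam("wrist");im=r.camera("wrist");save(sys.argv[1],im)
h=cv2.cvtColor(im,cv2.COLOR_RGB2HSV)
m=cv2.inRange(h,(100,70,30),(118,255,255)); m[240:]=0
n,l,st,ce=cv2.connectedComponentsWithStats(m)
for i in range(1,n):
    if st[i,4]>150:
        x,y,w,hh=st[i,:4]; rgb=im[l==i].mean(0)
        print("blue",ce[i],st[i],rgb)
        # fit silhouette: bbox of projected cup model
        def bb(p):
            a=np.linspace(0,2*np.pi,40); P=[]
            for rad,z in((.022,0),(.022,.004),(.024,.034),(.024,.06)): P+= [[p[0]+rad*np.cos(t),p[1]+rad*np.sin(t),z] for t in a]
            q=np.array([proj(c,k) for k in P]); return np.r_[q.min(0),q.max(0)]
        t=np.array([x-.0,y-.0,x+w-1.,y+hh-1.]); f=least_squares(lambda p:bb(p)-t,onz(c,ce[i],.03)[:2]); print("   cup at",f.x,"res",f.fun)
for d in r.place_of("wrist","cup_a_mid"): print(np.round(d["at"]),round(d["conf"],2),onz(c,d["at"],.03))
E
python3 blob.py w13.png; python3 plan.py .5475,-.2274,.027,98.6
```

```text
blue [552.8085  66.3597] [ 523   47   58   37 1593] [39.978  55.543  72.0421]
   cup at [0.4217 0.0915] res [-2.6021 -1.6317  2.2587  2.1635]
blue [326.3347 120.3627] [312 105  30  32 750] [ 55.584  77.844 102.296]
   cup at [ 0.5466 -0.2276] res [-1.6747 -1.1921  1.6739  1.332 ]
blue [273.2392 235.0299] [256 230  36  10 301] [21.0066 36.4385 63.3389]
   cup at [ 0.7521 -0.2901] res [  1.5285 -14.5959  -1.7168  13.9037]
[549.  67.] 0.28 [0.421  0.0922 0.03  ]
t 42.30 at [ 0.6143 -0.2186  0.3306] yaw 98.47 tilt [ 0.0008 -0.0005] j [ 1.0032  0.6569 -1.2865  1.1476  0.6375  1.74    1.6291] F [ 0.1855 -0.1045 -0.5616] w 0.0869 g 0.0
turn az -0.002 (1 rows of -0.002) | shift [0.0673 0.0013 0.3036] = 7 rows of [0.0096 0.0002 0.0434]
```

Request:
{"op": "drive_tool", "data": {
  "moves": [
    [[0.017,0,0.03,0,0,0,1],[0.017,0,0.035,0,0,0,1],[0.017,0.001,0.04,0,0,0,1],[0.017,0,0.04,0,0,0,1],[0,0,0.045,0,0,0,1],[0,0,0.04,0,0,0,1],[0,0,0.035,0,0,0,1],[0,0,0.022,0,0,0,1],[0,0,0.015,0,0,0,1],[0,0,0,0,0,0,1]]
  ]
}}

```text
time: 43.3
ee_pos: [0.5459, -0.2282, 0.0267]
eef_rot: [-0.073, 0.997, 0.0, -0.001]
ft_force: [-0.4, 0.7, -0.0]
width: 0.0871
grip_force: 0.0
```

Request:
{"op": "drive_tool", "data": {
  "moves": [
    [[0,0,0,0,0,0,0.4],[0,0,0,0,0,0,0.4],[0,0,0,0,0,0,0.4],[0,0,0,0,0,0,0.4],[0,0,0,0,0,0,0.4],[0,0,0,0,0,0,0.4],[0,0,0,0,0,0,0.4],[0,0,0,0,0,0,0.4]]
  ],
  "squeeze": 15
}}

```text
time: 44.1
ee_pos: [0.5467, -0.2288, 0.0281]
eef_rot: [-0.073, 0.997, -0.0, 0.0]
ft_force: [-0.9, -0.4, 2.7]
width: 0.048
grip_force: 15.0
```

```bash
python3 plan.py .5466,-.2275,.34,98.6 .6635,.0255,.34,98.6
```

```text
t 44.10 at [ 0.5467 -0.2288  0.0281] yaw 98.38 tilt [ 0.0002 -0.0002] j [ 1.1788  0.7924 -1.1771  1.702   0.7835  1.1995  1.5126] F [-0.8955 -0.3804  2.7362] w 0.0480 g 15.0
turn az -0.004 (1 rows of -0.004) | shift [-0.0001  0.0013 -0.3119] = 7 rows of [-0.      0.0002 -0.0446]
turn az -0.000 (0 rows of -0.000) | shift [-0.1534  0.2327 -0.    ] = 5 rows of [-0.0307  0.0465 -0.    ]
```

Request:
{"op": "drive_tool", "data": {
  "moves": [
    [[0,0,-0.01,0,0,0,0.4],[0,0,-0.03,0,0,0,0.4],[0,0,-0.04,0,0,0,0.4],[0,0,-0.04,0,0,0,0.4],[0,0,-0.04,0,0,0,0.4],[0,0,-0.04,0,0,0,0.4],[0,0,-0.04,0,0,0,0.4],[0,0,-0.04,0,0,0,0.4],[0,0,-0.035,0,0,0,0.4],[0,0,0,0,0,0,0.4]]
  ]
}}

```text
time: 45.1
ee_pos: [0.5478, -0.2277, 0.3481]
eef_rot: [-0.073, 0.997, -0.001, 0.003]
ft_force: [0.4, -0.1, -0.2]
width: 0.0477
grip_force: 15.0
```

Request:
{"op": "drive_tool", "data": {
  "moves": [
    [[-0.01,0.015,0,0,0,0,0.4],[-0.02,0.031,0,0,0,0,0.4],[-0.025,0.038,0,0,0,0,0.4],[-0.025,0.038,0,0,0,0,0.4],[-0.025,0.038,0,0,0,0,0.4],[-0.023,0.035,0,0,0,0,0.4],[-0.016,0.025,0,0,0,0,0.4],[-0.008,0.012,0,0,0,0,0.4],[0,0,0,0,0,0,0.4],[0,0,0,0,0,0,0.4]]
  ]
}}

```text
time: 46.1
ee_pos: [0.6629, 0.0225, 0.3427]
eef_rot: [-0.073, 0.997, -0.0, -0.0]
ft_force: [-0.5, -0.9, -0.4]
width: 0.0474
grip_force: 15.0
```

```bash
python3 plan.py .664,.0255,.248,98.6
```

```text
t 46.10 at [0.6629 0.0225 0.3427] yaw 98.39 tilt [-0.0005 -0.0002] j [ 0.5761  0.6591 -1.2411  1.0841  0.6319  1.7671  1.2724] F [-0.4972 -0.9186 -0.3762] w 0.0474 g 15.0
turn az -0.004 (1 rows of -0.004) | shift [-0.0015  0.0028  0.0947] = 2 rows of [-0.0007  0.0014  0.0473]
```

Request:
{"op": "drive_tool", "data": {
  "moves": [
    [[-0.001,0.0025,0.03,0,0,-0.004,0.4],[0,0,0.03,0,0,0,0.4],[0,0,0.018,0,0,0,0.4],[0,0,0.008,0,0,0,0.4],[0,0,0.004,0,0,0,0.4],[0,0,0.002,0,0,0,0.4],[0,0,0.001,0,0,0,0.4],[0,0,0,0,0,0,0.4],[0,0,0,0,0,0,0.4]]
  ]
}}

```text
time: 47.0
ee_pos: [0.664, 0.0258, 0.2505]
eef_rot: [-0.075, 0.997, -0.0, 0.0]
ft_force: [0.5, 0.8, -1.4]
width: 0.0476
grip_force: 15.0
```

Request:
{"op": "drive_tool", "data": {
  "moves": [
    [[0,0,0.001,0,0,0,0.4],[0,0,0,0,0,0,0.4],[0,0,0,0,0,0,0.4]]
  ]
}}

```text
time: 47.3
ee_pos: [0.6638, 0.0256, 0.249]
eef_rot: [-0.075, 0.997, -0.0, 0.0]
ft_force: [0.7, -1.0, -0.7]
width: 0.0475
grip_force: 15.0
```

Request:
{"op": "drive_tool", "data": {
  "moves": [
    [[0,0,0.001,0,0,0,0.4],[0,0,0.0005,0,0,0,0.4],[0,0,0,0,0,0,0.4],[0,0,0,0,0,0,0.4]]
  ]
}}

```text
time: 47.7
ee_pos: [0.6639, 0.0257, 0.2481]
eef_rot: [-0.075, 0.997, -0.0, 0.0]
ft_force: [-1.6, -0.6, 4.8]
width: 0.0477
grip_force: 15.0
```

Request:
{"op": "drive_tool", "data": {
  "moves": [
    [[0,0,0,0,0,0,0.75],[0,0,0,0,0,0,0.75],[0,0,0,0,0,0,0.75],[0,0,-0.005,0,0,0,0.75],[0,0,-0.02,0,0,0,0.75],[0,0,-0.04,0,0,0,0.75],[0,0,-0.04,0,0,0,0.75],[0,0,-0.02,0,0,0,1],[0,0,0,0,0,0,1]]
  ]
}}

```text
time: 48.6
ee_pos: [0.6642, 0.0266, 0.376]
eef_rot: [-0.075, 0.997, 0.001, 0.002]
ft_force: [-0.4, 0.6, -0.7]
width: 0.0742
grip_force: 0.0
```

```bash
python3 plan.py .49,.09,.345,98.6
```

```text
t 48.60 at [0.6642 0.0266 0.376 ] yaw 98.63 tilt [0.0044 0.0013] j [ 0.5383  0.6509 -1.2392  1.008   0.6353  1.8268  1.285 ] F [-0.4002  0.6483 -0.6665] w 0.0742 g 0.0
turn az 0.000 (1 rows of 0.000) | shift [0.1628 0.0887 0.031 ] = 4 rows of [0.0407 0.0222 0.0077]
```

Request:
{"op": "drive_tool", "data": {
  "moves": [
    [[0.033,0.018,0,0,0,0,1],[0.033,0.018,0,0,0,0,1],[0.033,0.018,0,0,0,0,1],[0.033,0.018,0.01,0,0,0,1],[0.031,0.017,0.02,0,0,0,1],[0,0,0,0,0,0,1],[0,0,0,0,0,0,1],[0,0,0,0,0,0,1],[0,0,0,0,0,0,1],[0,0,0,0,0,0,1]]
  ]
}}

```text
time: 49.6
ee_pos: [0.4899, 0.0893, 0.3426]
eef_rot: [-0.075, 0.997, 0.001, 0.0]
ft_force: [-0.4, -0.6, 0.6]
width: 0.0869
grip_force: 0.0
```

```bash
python3 blob.py w14.png; python3 plan.py .4217,.0915,.028,98.6; python3 - <<'E'
from fit import *
c=cam("wrist"); im=cv2.imread("pics/w14.png");h=cv2.cvtColor(im,cv2.COLOR_BGR2HSV)
m=cv2.inRange(h,(50,80,25),(80,255,255)); n,l,st,ce=cv2.connectedComponentsWithStats(m)
for i in range(1,n):
    if st[i,4]>150: print("green",ce[i],st[i],onz(c,ce[i],.04))
E
```

```text
blue [333.8917 121.1111] [320 106  29  31 711] [51.7707 72.4191 95.1322]
   cup at [0.4212 0.092 ] res [-1.7372 -1.2302  1.738   1.3705]
t 49.70 at [0.4897 0.0894 0.3425] yaw 98.64 tilt [-0.0003  0.0018] j [ 1.0014  0.2218 -1.4375  1.5332  0.218   1.5778  1.2904] F [ 0.1641  0.4713 -0.0399] w 0.0870 g 0.0
turn az 0.001 (1 rows of 0.001) | shift [0.0669 0.0122 0.3145] = 7 rows of [0.0096 0.0017 0.0449]
green [344.9579  64.3909] [330  47  32  36 903] [0.3372 0.0958 0.04  ]
green [258.4269 101.0696] [242  85  35  32 876] [ 0.409  -0.0289  0.04  ]
```

Request:
{"op": "drive_tool", "data": {
  "moves": [
    [[0,0,0,0,0,0.135,1],[0,0,0,0,0,0.135,1],[0,0,0,0,0,0.135,1],[0,0,0,0,0,0.135,1],[0,0,0,0,0,0.135,1],[0,0,0,0,0,0,1]]
  ]
}}

```text
time: 50.3
ee_pos: [0.4894, 0.0895, 0.3425]
eef_rot: [0.26, 0.966, 0.0, 0.0]
ft_force: [0.0, 0.2, -0.5]
width: 0.0869
grip_force: 0.0
```

```bash
python3 plan.py .4212,.092,.15,60 .4212,.092,.028,60
```

```text
t 50.30 at [0.4894 0.0895 0.3425] yaw 59.84 tilt [0.0001 0.0003] j [ 0.92    0.1567 -1.2987  1.5353  0.1507  1.5637  0.6677] F [ 0.0484  0.1768 -0.4914] w 0.0869 g 0.0
turn az -0.003 (1 rows of -0.003) | shift [ 0.0603 -0.0319  0.1925] = 4 rows of [ 0.0151 -0.008   0.0481]
turn az -0.000 (0 rows of -0.000) | shift [0.    0.    0.122] = 3 rows of [0.     0.     0.0407]
```

Request:
{"op": "drive_tool", "data": {
  "moves": [
    [[0.012,-0.0064,0.015,0,0,0,1],[0.012,-0.0064,0.02,0,0,0,1],[0.012,-0.0064,0.025,0,0,0,1],[0.012,-0.0064,0.03,0,0,0,1],[0.012,-0.0063,0.03,0,0,0,1],[0,0,0.04,0,0,0,1],[0,0,0.03,0,0,0,1],[0,0,0,0,0,0,1],[0,0,0,0,0,0,1]]
  ]
}}

```text
time: 51.2
ee_pos: [0.4214, 0.0925, 0.1532]
eef_rot: [0.258, 0.966, 0.001, -0.001]
ft_force: [1.3, -0.1, -0.0]
width: 0.087
grip_force: 0.0
```

```bash
python3 blob.py w15.png; python3 plan.py .4212,.092,.028,60
```

```text
blue [325.1957 197.2448] [ 302  169   48   55 2018] [44.7007 62.831  82.5431]
   cup at [0.4213 0.0924] res [-1.7142 -1.9615  1.7131  1.8978]
t 51.30 at [0.4224 0.0921 0.1541] yaw 60.03 tilt [0.0019 0.0002] j [ 1.0843  0.0466 -1.3902  1.9817  0.0507  1.1501  0.7214] F [-0.269  -0.293  -0.5034] w 0.0871 g 0.0
turn az 0.001 (1 rows of 0.001) | shift [ 0.001  -0.0007  0.1261] = 3 rows of [ 0.0003 -0.0002  0.042 ]
```

Request:
{"op": "drive_tool", "data": {
  "moves": [
    [[0,0,0.03,0,0,0,1],[0,0,0.035,0,0,0,1],[0,0,0.03,0,0,0,1],[0,0,0.02,0,0,0,1],[0,0,0.011,0,0,0,1],[0,0,0,0,0,0,1],[0,0,0,0,0,0,0.4],[0,0,0,0,0,0,0.4],[0,0,0,0,0,0,0.4],[0,0,0,0,0,0,0.4]]
  ],
  "squeeze": 15
}}

```text
time: 52.3
ee_pos: [0.4218, 0.0914, 0.027]
eef_rot: [0.26, 0.966, -0.0, 0.001]
ft_force: [-0.1, 0.8, -0.2]
width: 0.063
grip_force: 0.0
```

Request:
{"op": "drive_tool", "data": {
  "moves": [
    [[0,0,0,0,0,0,0.4],[0,0,0,0,0,0,0.4],[0,0,0,0,0,0,0.4],[0,0,0,0,0,0,0.4]]
  ]
}}

```text
time: 52.7
ee_pos: [0.4215, 0.0915, 0.0265]
eef_rot: [0.259, 0.966, -0.0, 0.0]
ft_force: [-0.6, -1.9, 3.6]
width: 0.0477
grip_force: 15.0
```

```bash
python3 plan.py .4212,.092,.345,60 .565,.0105,.345,90
```

```text
t 52.70 at [0.4215 0.0915 0.0265] yaw 59.92 tilt [ 0.     -0.0003] j [ 0.7728  0.3668 -1.189   2.1091  0.4265  0.9358  0.3907] F [-0.5984 -1.8871  3.6101] w 0.0477 g 15.0
turn az -0.001 (1 rows of -0.001) | shift [ 0.0005  0.0003 -0.3185] = 7 rows of [ 0.0001  0.     -0.0455]
turn az -0.524 (4 rows of -0.131) | shift [-0.1438 -0.0815 -0.    ] = 3 rows of [-0.0479 -0.0272 -0.    ]
```

Request:
{"op": "drive_tool", "data": {
  "moves": [
    [[0,0,-0.01,0,0,0,0.4],[0,0,-0.03,0,0,0,0.4],[0,0,-0.04,0,0,0,0.4],[0,0,-0.03,0,0,0,0.4],[0.013,0.023,0,0,0,0,0.4],[0.014,0.023,0,0,0,0,0.4],[0.013,0.023,0,0,0,0,0.4],[0,0,0,0,0,0.13,0.4],[0,0,0,0,0,0.13,0.4],[0,0,0,0,0,0.13,0.4]]
  ]
}}

```text
time: 53.7
ee_pos: [0.421, 0.172, 0.1368]
eef_rot: [0.443, 0.896, 0.0, -0.0]
ft_force: [0.2, 0.1, -0.2]
width: 0.0476
grip_force: 15.0
```

Request:
{"op": "drive_tool", "data": {
  "moves": [
    [[0,0,-0.01,0,0,0.13,0.4],[0,0,-0.02,0,0,0.13,0.4],[0,0,-0.04,0,0,0,0.4],[0,0,-0.04,0,0,0,0.4],[0,0,-0.04,0,0,0,0.4],[0,0,-0.04,0,0,0,0.4],[0,0,-0.02,0,0,0,0.4],[0,0,0,0,0,0,0.4]]
  ]
}}

```text
time: 54.5
ee_pos: [0.422, 0.1724, 0.349]
eef_rot: [0.554, 0.833, 0.001, 0.002]
ft_force: [0.7, 0.0, -1.3]
width: 0.0477
grip_force: 15.0
```

```bash
python3 plan.py .565,.0105,.345,22 .565,.0105,.345,95
```

```text
t 54.50 at [0.422  0.1724 0.349 ] yaw 22.74 tilt [0.0039 0.0002] j [ 0.8495 -0.0974 -1.2199  1.6165 -0.0902  1.555   0.0292] F [ 0.6673  0.0237 -1.2558] w 0.0477 g 15.0
turn az 0.013 (1 rows of 0.013) | shift [-0.2037  0.0719  0.004 ] = 5 rows of [-0.0407  0.0144  0.0008]
turn az -1.274 (9 rows of -0.142) | shift [ 0. -0. -0.] = 1 rows of [ 0. -0. -0.]
```

Request:
{"op": "drive_tool", "data": {
  "moves": [
    [[-0.015,0.005,0,0,0,0.013,0.4],[-0.03,0.011,0,0,0,0,0.4],[-0.035,0.012,0,0,0,0,0.4],[-0.035,0.012,0,0,0,0,0.4],[-0.035,0.012,0,0,0,0,0.4],[-0.03,0.011,0,0,0,0,0.4],[-0.015,0.006,0,0,0,0,0.4],[-0.008,0.003,0,0,0,0,0.4],[0,0,0,0,0,-0.128,0.4],[0,0,0,0,0,-0.128,0.4]]
  ]
}}

```text
time: 55.5
ee_pos: [0.5634, 0.012, 0.3467]
eef_rot: [0.446, 0.895, 0.0, -0.0]
ft_force: [-0.1, 0.1, -0.7]
width: 0.0476
grip_force: 15.0
```

Request:
{"op": "drive_tool", "data": {
  "moves": [
    [[0,0,0,0,0,-0.128,0.4],[0,0,0,0,0,-0.128,0.4],[0,0,0,0,0,-0.128,0.4],[0,0,0,0,0,-0.128,0.4],[0,0,0,0,0,-0.128,0.4],[0,0,0,0,0,-0.128,0.4],[0,0,0,0,0,-0.128,0.4],[0,0,0,0,0,-0.128,0.4],[0,0,0,0,0,0,0.4],[0,0,0,0,0,0,0.4]]
  ]
}}

```text
time: 56.5
ee_pos: [0.5636, 0.0113, 0.3467]
eef_rot: [-0.045, 0.999, -0.0, 0.0]
ft_force: [0.2, 0.5, -1.0]
width: 0.0482
grip_force: 15.0
```

```bash
python3 plan.py .565,.0105,.2465,98
```

```text
t 56.50 at [0.5636 0.0113 0.3467] yaw 95.17 tilt [ 0.0003 -0.0002] j [ 0.8897  0.4621 -1.382   1.3658  0.456   1.6711  1.2393] F [ 0.2351  0.4722 -0.9539] w 0.0482 g 15.0
turn az -0.049 (1 rows of -0.049) | shift [-0.0012 -0.0009  0.1002] = 3 rows of [-0.0004 -0.0003  0.0334]
```

Request:
{"op": "drive_tool", "data": {
  "moves": [
    [[0,0,0.03,0,0,0,0.4],[0,0,0.03,0,0,0,0.4],[0,0,0.02,0,0,0,0.4],[0,0,0.01,0,0,0,0.4],[0,0,0.004,0,0,0,0.4],[0,0,0.003,0,0,0,0.4],[0,0,0.001,0,0,0,0.4],[0,0,0,0,0,0,0.4],[0,0,0,0,0,0,0.4]]
  ]
}}

```text
time: 57.4
ee_pos: [0.5644, 0.0103, 0.249]
eef_rot: [-0.046, 0.999, -0.0, 0.0]
ft_force: [0.2, 0.6, -0.9]
width: 0.0479
grip_force: 15.0
```

Request:
{"op": "drive_tool", "data": {
  "moves": [
    [[0,0,0.001,0,0,0,0.4],[0,0,0,0,0,0,0.4],[0,0,0,0,0,0,0.4]]
  ]
}}

```text
time: 57.7
ee_pos: [0.5642, 0.0101, 0.2475]
eef_rot: [-0.046, 0.999, -0.0, 0.0]
ft_force: [-0.0, 0.0, -1.1]
width: 0.0478
grip_force: 15.0
```

Request:
{"op": "drive_tool", "data": {
  "moves": [
    [[0,0,0.001,0,0,0,0.4],[0,0,0,0,0,0,0.4],[0,0,0,0,0,0,0.4]]
  ]
}}

```text
time: 58.0
ee_pos: [0.5642, 0.0102, 0.2466]
eef_rot: [-0.046, 0.999, -0.0, 0.0]
ft_force: [0.3, -0.6, 1.2]
width: 0.0481
grip_force: 15.0
```

Contact reached; release, lift and move clear for a final check.

Request:
{"op": "drive_tool", "data": {
  "moves": [
    [[0,0,0.0005,0,0,0,0.4],[0,0,0,0,0,0,0.75],[0,0,0,0,0,0,0.75],[0,0,0,0,0,0,0.75],[0,0,-0.005,0,0,0,0.75],[0,0,-0.02,0,0,0,0.75],[0,0,-0.04,0,0,0,0.75],[0,0,-0.04,0,0,0,0.75],[0,0,-0.03,0,0,0,0.75],[0,0,0,0,0,0,0.75]]
  ]
}}

```text
time: 59.0
ee_pos: [0.565, 0.0112, 0.3851]
eef_rot: [-0.046, 0.999, 0.0, 0.003]
ft_force: [0.6, -0.3, -0.5]
width: 0.0649
grip_force: 0.0
```

Request:
{"op": "drive_tool", "data": {
  "moves": [
    [[0,-0.04,0,0,0,0,0.75],[0,-0.04,0,0,0,0,0.75],[0,-0.04,0,0,0,0,0.75],[0,-0.04,0,0,0,0,0.75],[0,-0.04,0,0,0,0,0.75],[0,-0.04,0,0,0,0,0.75],[0,-0.03,0,0,0,0,0.75],[0,0,0,0,0,0,0.75],[0,0,0,0,0,0,0.75]]
  ]
}}

```text
time: 59.9
ee_pos: [0.5889, -0.2589, 0.3802]
eef_rot: [-0.046, 0.999, 0.001, -0.0]
ft_force: [-0.4, 0.7, 0.9]
width: 0.0654
grip_force: 0.0
```

```bash
python3 plan.py; python3 - <<'E'
from fit import *
H=dict(cup_a_mid=.25,jar_a_mid=.1635,top_grip=.29,mid_grip=.196,butter=0,mug=0,carafe=0,rack_ring=.104)
for n in("scene","side"):
    c=cam(n);im=r.camera(n);save("end_"+n+".png",im)
    for q,z in H.items():
        for d in r.place_of(n,q)[:5]:
            if d["conf"]>.3: u,v=np.int32(d["at"]);print(n,q,np.round(d["at"]),round(d["conf"],2),onz(c,d["at"],z)[:2],im[v,u])
    h=cv2.cvtColor(im,cv2.COLOR_RGB2HSV);k,l,st,ce=cv2.connectedComponentsWithStats(cv2.inRange(h,(100,70,30),(118,255,255)))
    for i in range(1,k):
        if 60<st[i,4]<1500: print("  blue",ce[i],st[i],onz(c,ce[i],.255)[:2],onz(c,ce[i],.03)[:2])
    print("  expect cups",proj(c,[.664,.0255,.25]),proj(c,[.5642,.0102,.25]),"jar",proj(c,[.5673,.0124,.1635]),"topgrip",proj(c,[.6145,.018,.29]))
E
```

```text
t 59.90 at [ 0.5889 -0.2589  0.3802] yaw 95.24 tilt [-0.0006  0.0012] j [ 1.0453  0.6158 -1.2671  1.0628  0.6037  1.8202  1.6716] F [-0.4156  0.7174  0.8957] w 0.0654 g 0.0
scene cup_a_mid [330. 174.] 0.43 [0.5718 0.0044] [18 30 43]
scene top_grip [346. 176.] 0.74 [0.6168 0.0169] [114  73  40]
scene butter [233. 230.] 0.76 [ 0.4392 -0.2116] [87 57 30]
scene mug [461. 213.] 0.84 [0.7039 0.3346] [76 75 74]
scene carafe [205. 340.] 0.56 [ 0.6723 -0.3896] [103 109 109]
  blue [606.644    6.5397] [584   0  42  21 441] [0.4711 0.9797] [0.3031 1.3146]
  blue [329.5584 167.7094] [320 156  21  29 437] [0.5585 0.0112] [0.4127 0.1008]
  blue [360.6725 199.368 ] [351 183  22  33 568] [0.6642 0.0244] [0.5452 0.1173]
  expect cups [360.9198 200.3785] [330.4774 171.0449] jar [331.6733 193.668 ] topgrip [346.1781 174.5395]
side jar_a_mid [313. 183.] 0.49 [0.5435 0.0271] [85 66 50]
side jar_a_mid [296. 165.] 0.37 [ 0.6482 -0.0192] [186 147  99]
side top_grip [294. 134.] 0.86 [0.6174 0.0173] [142  95  56]
side mid_grip [296. 166.] 0.77 [0.6089 0.0249] [186 148  99]
side mid_grip [293. 133.] 0.4 [ 0.7544 -0.1239] [137  97  61]
side butter [383. 204.] 0.69 [ 0.4375 -0.2077] [115 104  95]
side mug [200. 264.] 0.74 [0.6936 0.3396] [103 101  97]
side carafe [352. 159.] 0.93 [ 0.6899 -0.3885] [145 151 146]
side rack_ring [297. 197.] 0.8 [0.5928 0.042 ] [184 145  98]
  blue [278.9854 138.0219] [273 132  15  15 137] [0.6839 0.0092] [ 1.0013 -0.3001]
  blue [311.4764 146.267 ] [303 139  27  17 191] [ 0.5774 -0.0104] [ 0.8488 -0.3283]
  blue [311.1594 161.3623] [305 158  14   7  69] [0.525  0.0539] [ 0.7737 -0.2361]
  expect cups [280.2332 143.6346] [310.4302 152.1066] jar [309.8778 178.3614] topgrip [294.2059 134.8901]
```

```bash
python3 -c "
from bench import r
print(r.close_job())"
```

```text
the job is handed in; nothing more can be done
None
```

The job is handed in at about 60 s: the toast rack stands on the bottom tray, both trays are seated level on their collars, the one jar is on the middle tray and both blue egg cups are upright on the top tray. The final camera check put everything where it was placed, with the butter dish, mug and carafe at their starting spots.

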